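# Put up the egg-drying shelf and fill it

## Robot

A 6-joint arm with a two-finger parallel gripper is mounted at the origin on the work surface. World frame = base frame: x ahead of the robot, y to its left, z up, the work surface at z = 0. Lengths are in m, angles in rad, forces in N, time in s.
With the tool pointing down it reaches from about 0.325 to 0.875 m from the base axis. Payload 4.4 kg.
Tool frame: the origin (TCP) lies at the very end of the fingers, on their centre line; the grasp point (between the pads) lies bot.grasp_offset behind it (bot.grasp_offset is the distance from the TCP to the grasp point, in m); z points along the fingers, y is the direction in which the jaws open and shut (so a half turn about z gives the same grasp; the last joint's range is limited). The gripper opens to 85 mm and grips with 20 to 120 N. Pads are 22 mm wide; open, the fingers measure 114 mm over their backs; the gripper's body (76 mm by 85 mm) begins 54 mm behind the grasp point. The pads swing forward as they close: fully open they stand 13 mm farther back than shut.
Start: joints at [-1.296, 0.207, 1.542, -0, 1.393, -0.15], TCP at [0.237, -0.524, 0.231] pointing down, gripper open.
Joint ranges: [-2.73, 2.73], [-0.86, 2.22], [0.23, 2.46], [-1.11, 4.25], [0.08, 2.63], [-2.82, 2.82]. Speed limits (rad/s): [2.79, 2.79, 3.14, 3.14, 3.14, 3.14].

## Interface

Orientations are given as [roll, pitch, yaw] about the fixed x, y, z axes, in that order (R = Rz(yaw) Ry(pitch) Rx(roll)).
In Python, from bench import bot gives the robot as it stands. The module is installed in compiled form; this text tells all that it offers.
- The arm moves only by the tool servo_tool, never from a script. Its arguments are lists of equal length, an entry for each row: "xyz": the shift along the world's x, y, z each as a share of 0.075 m, from -1 to 1, a list of three; "dr": the turn, a rotation vector about the world's x, y, z each as a share of 0.1 rad, from -1 to 1, a list of three. A call has 1 to 5 rows; each row shifts and turns the commanded pose from where the row before left it; what a row does not reach is not made up. A row lasts 1/8 s, in which the tool goes at most 62.5 mm and 10.7 degrees, less where a joint would pass 70% of its speed; a pose out of reach is approached as far as the arm can. A call with a number of a shift or a turn outside -1 to 1 is refused whole. A call with a gripper value outside its range is refused whole. "hand" is the closure, from 0 (fully open) to 1 (shut), set as the call begins (left out, the last holds). The fingers move at their own pace and stop on an object; "newtons" is the grip in N (left out, the last holds). Time passes only in rows, so rows that do not move let the fingers close. It gives the time, the measured TCP pose, the force and the opening at its end, in the units of the state.
- bot.state(): the state, without advancing time (a new reading comes with each control period).
- bot.capture(name): name is "scene" or "top" or "wrist"; returns the picture (480x640x3 uint8, red, green, blue); there is no depth.
- bot.camera_params(name): a dict with "camera_matrix" (3x3 intrinsics, pixels), "R" (3x3) and "t" (3): a world point X has camera coordinates R X + t. Camera axes: x right, y down, z forward; pixel columns grow to the right and rows downward; lengths in m; the calibration is good to about 2 mm. A picture is of the moment at which its call begins: read the wrist's pose just before it. camera_params takes no time and is no camera call; for the wrist camera it gives the pose at the moment of the call.
- bot.sign_off(): hands the job in, once; it reports no verdict.
The state is a dict: "clock": time; "joints": joint angles; "joint_vel": joint speeds; "joint_efforts": joint torques, N m; "tcp_pos": TCP position; "ee_rot": TCP orientation; "ft_force": force on the tool from outside, world axes, zero at the start; "ft_torque": the same for the moment, N m; "grip_width": opening from 0.0 (shut) to 1.0 (fully open).
Only numpy, scipy, OpenCV 4.12 (cv2) and the standard library are available. Lean on these libraries where they do the work, as an engineer would, in place of code of your own. Each camera call takes 0.05 s, during which the arm holds its last target. There are 200 camera calls.

## Task

Put up the drying shelf and load it: hook the bracket with the green clip into the two top slots of the rack's left upright and the one with the yellow clip into those of the right upright, pressing each down until it locks, then press the wire tray straight down onto the two brackets until both clips click over it. After that move every egg from the wooden board into a wire cell of its own on the tray, without dropping any, and leave the bowl, the jar and the mug where they are.

Things in the scene. Friction and masses are not known exactly. Their poses are not given: they have to be found in the camera images.
- rack: fixed rack, its slotted front towards the robot: two steel uprights 228 mm high, 30 mm wide, 240 mm apart centre to centre, on a timber foot (14 mm high in front, reaching to x -105). Origin on the table midway between the uprights in the plane of their front faces; x points into the rack, away from the robot, y to the left upright, z up
- slot_left (a point): left (+y) upright, front face: middle of the lower edge of its TOP slot, 195 mm above the table; axes as the rack. Slots are 22 mm high, 13 mm wide, funnelling to 8 mm in the lowest 7 mm, one every 36 mm (four in all, the two top ones are wanted); web 4 mm thick. A locked bracket has its origin 46 mm straight below this point and the rack's axes
- slot_right (a point): the same on the right (-y) upright, for the right bracket
- pin_left (a joint): orange spring lock pin behind the left upright's top slot, m: 0 sprung out (also at the start); the entering claw pushes it back about 9 mm (2 to 3 N); it springs back to 0 above the claw once the bracket is fully down, which then cannot lift out. It rubs, so press the bracket down with 3 to 10 N, not pushing it into the rack meanwhile
- pin_right (a joint): the same on the right upright
- bracket_left: LEFT bracket, grey steel, 300 g, standing on its underside, green hook. Origin: lower edge of its back face, mid-width. The arm runs 150 mm along -x, 22 mm wide (y +-11), flat top at z 54; bar z 36 to 54 is good to grip across y near x -115; front lip (last 6 mm) to z 63. Claws at +x: see the right one. Goes level, arm towards the robot, straight into the slots along +x, then down
- bracket_right: RIGHT bracket, yellow hook, mirror image of the left, same frame. Both have two claws on the back face: neck x 0 to 5, 6 mm wide, 7 mm high, underside at z 10 and z 46; at its end a tongue x 5 to 10 hanging 8 mm below the neck, tip bevelled. So it enters with the origin about 34 mm below the slot point, until the back face meets the upright, and then goes down 12 mm
- hook_left (a joint): bend (rad) of the green snap hook on the left bracket's inner (-y) flank, x -62 to -78: 0 upright, bends inwards to about 0.15, springs back to 0 over the tray bar. Stem y -11 to -16, catch 6 mm proud outwards with its underside at bracket z 65.5, a ramp above it to z 91
- hook_right (a joint): the same for the yellow hook on the right bracket's inner (+y) flank, mirrored
- tray: steel wire tray, 380 to 540 g. Origin: centre of its underside. Frame 132 (x) by 242 mm (y), 10 mm high; side bars y +-111 to +-121. Wooden handle over the centre: 86 mm along x, 14 mm wide, 18 mm high, its middle at z 60. In place: 70 mm in front of the uprights' faces, midway, side bars on the brackets' flat tops (203 mm up), just outside the hooks
- tray_left (a point): underside of the tray's +y side bar, mid-length (tray 0, 116, 0). Down: 54 mm above the left bracket's origin height, 70 mm out. Pressing takes 10 to 20 N in all until both hooks snap over the bars
- tray_right (a point): the same on the -y side (0, -116, 0)
- cell0 (a point): centre of a wire cell of the tray, at wire height (10 mm above the tray's underside): 38 mm square between wire centres, wires 4 mm thick; four cells at tray x +-26, y +-72
- cell1 (a point): centre of a wire cell of the tray, at wire height (10 mm above the tray's underside): 38 mm square between wire centres, wires 4 mm thick; four cells at tray x +-26, y +-72
- cell2 (a point): centre of a wire cell of the tray, at wire height (10 mm above the tray's underside): 38 mm square between wire centres, wires 4 mm thick; four cells at tray x +-26, y +-72
- cell3 (a point): centre of a wire cell of the tray, at wire height (10 mm above the tray's underside): 38 mm square between wire centres, wires 4 mm thick; four cells at tray x +-26, y +-72
- egg_board: fixed wooden board 232 x 62 x 20 mm with a row of four 37 mm holes along its x, at x -84, -28, 28, 84. Origin: centre of its underside
- egg0: duck egg, 45 mm thick, 60 mm long, 70 g, standing on end in a hole of the board. Origin at its centre, z along its length; on the board the centre is about 37 mm above the table, sitting in a tray cell about 20 mm above the cell point. May be absent
- egg1: duck egg, 45 mm thick, 60 mm long, 70 g, standing on end in a hole of the board. Origin at its centre, z along its length; on the board the centre is about 37 mm above the table, sitting in a tray cell about 20 mm above the cell point. May be absent
- egg2: duck egg, 45 mm thick, 60 mm long, 70 g, standing on end in a hole of the board. Origin at its centre, z along its length; on the board the centre is about 37 mm above the table, sitting in a tray cell about 20 mm above the cell point. May be absent
- egg3: duck egg, 45 mm thick, 60 mm long, 70 g, standing on end in a hole of the board. Origin at its centre, z along its length; on the board the centre is about 37 mm above the table, sitting in a tray cell about 20 mm above the cell point. May be absent
- coated_eggs: white bowl of dark coated eggs, 136 mm wide; origin: centre of its underside. Leave alone
- jar: amber jar with red lid, 84 mm wide, 130 mm high; origin: centre of its underside. Leave alone
- mug: green mug, 76 mm wide, 85 mm high; origin: centre of its underside. Leave alone

How it is judged:
By the outcome, as a careful person would: the job done as asked, in the order asked, and still so for the second after the job is handed in, with the robot touching nothing.
Of egg0, egg1, egg2, egg3 only 2 to 4 are there at a start; the rules pass over those that are not, and their reading is None.
At some moment in a run one of tray may be knocked a few centimetres aside while the robot is not near it.
It also fails if it takes over 210 s, if anything falls off the work surface, if the arm or the gripper's body presses on something with over 40 N, if the wrist force passes 120 N, or if a joint passes its speed limit or range.

## Working session

There is one attempt and no reset: what is moved stays moved. The work goes in short steps, Python scripts to look and compute and a tool call to move; the robot and the scene stay as the last step left them, time stands still between calls to the robot, and variables do not carry over. Pictures are saved under pics/ and viewed, about 12 in all and at most 16, crops included, and the job is handed in when it is done.

Besides the shell and the picture viewer there is one more tool, called after ">>>" in YAML: its name, and indented under it one key for each argument. servo_tool: Moves the arm, as the interface text tells. Its arguments: {"type":"object","properties":{"xyz":{"type":"array"},"dr":{"type":"array"},"hand":{"type":"number"},"newtons":{"type":"number"}},"required":["xyz","dr"]}

```bash
mkdir -p pics
python3 - <<'E'
from bench import bot
import cv2,numpy as np
for n in("scene","top"):
    cv2.imwrite(f"pics/{n}0.png",bot.capture(n)[:,:,::-1]); p=bot.camera_params(n); print(n,p["camera_matrix"],p["R"],p["t"])
print(bot.state(),bot.grasp_offset)
E
```

```text
scene [[560.4843291    0.         319.0894676 ]
 [  0.         560.4843291  245.46954649]
 [  0.           0.           1.        ]] [[-0.82460722  0.56568403 -0.00495019]
 [ 0.30805641  0.44168542 -0.84262402]
 [-0.47447253 -0.69635879 -0.53847958]] [ 0.42101498 -0.09521931  1.78753907]
top [[475.87042221   0.         318.18474589]
 [  0.         475.87042221 241.16336943]
 [  0.           0.           1.        ]] [[-0.00180218 -0.99984119  0.01773003]
 [-0.98252967 -0.0015291  -0.18609971]
 [ 0.18609726 -0.01775567 -0.98237088]] [0.04924168 0.55116298 1.11905943]
{'clock': 0.1, 'joints': array([-1.29652804e+00,  2.07372645e-01,  1.54284251e+00,  2.36563726e-05,
        1.39350561e+00, -1.50473018e-01]), 'joint_vel': array([ 1.58602283e-03, -1.61591119e-03, -4.31207304e-03,  9.53744755e-04,
        1.53203311e-04, -9.74330350e-06]), 'joint_efforts': array([-1.25408311e-03, -3.84095478e+01, -2.92550361e+01, -2.20698444e-04,
        4.94976615e-03,  2.39366159e-06]), 'tcp_pos': array([ 0.23676823, -0.52322387,  0.23020549]), 'ee_rot': array([-3.13949208e+00, -3.42029735e-04,  4.24736744e-01]), 'ft_force': array([0.50481047, 0.73945844, 0.39562727]), 'ft_torque': array([0.02874476, 0.02447076, 0.0095184 ]), 'grip_width': 0.9998687227300814} 0.0187
```

View pics/top0.png

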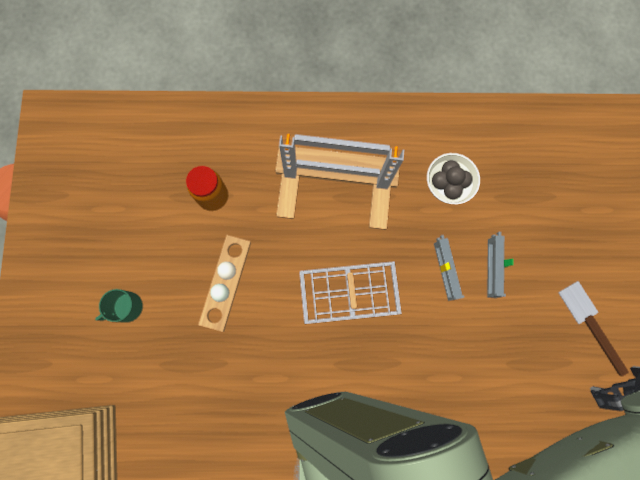

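View pics/scene0.png

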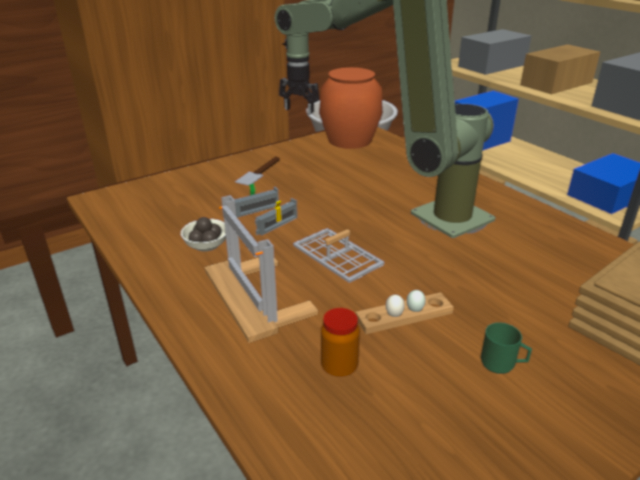

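```bash
cat > h.py <<'E'
from bench import bot
import cv2,numpy as np
def ray(n,u,v,z,p=None):
    p=p or bot.camera_params(n)
    d=p["R"].T@np.linalg.inv(p["camera_matrix"])@[u,v,1]; c=-p["R"].T@p["t"]
    return c+d*(z-c[2])/d[2]
def proj(n,X,p=None):
    p=p or bot.camera_params(n)
    q=p["camera_matrix"]@(p["R"]@np.asarray(X)+p["t"]); return q[:2]/q[2]
def crop(img,x0,y0,x1,y1,s,f):
    cv2.imwrite(f,cv2.resize(img[y0:y1,x0:x1],None,fx=s,fy=s,interpolation=cv2.INTER_CUBIC))
E
python3 - <<'E'
from h import *
t=cv2.imread("pics/top0.png")
crop(t,270,125,430,235,5,"pics/c1.png"); crop(t,290,220,530,330,3.3,"pics/c2.png")
E
```

```text
(no output)
```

View pics/c1.png

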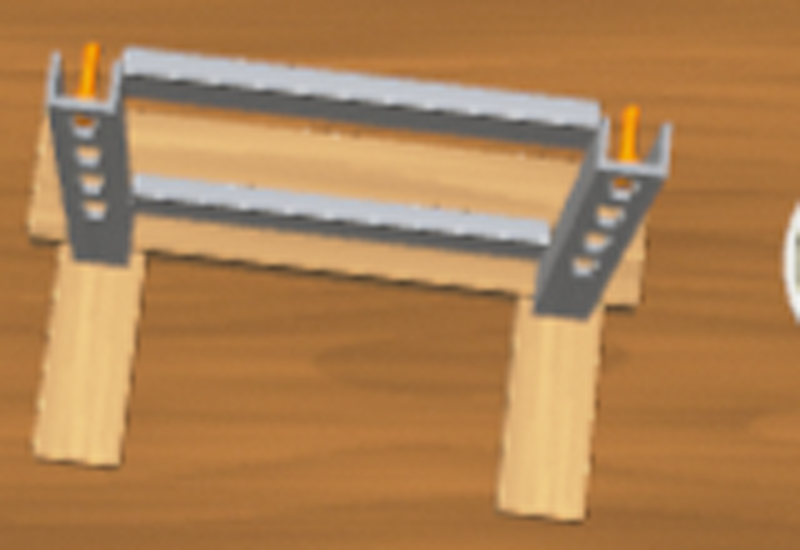

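View pics/c2.png

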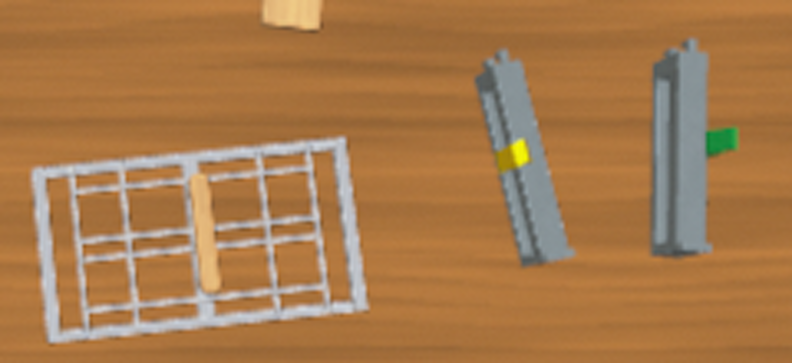

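Run:
```python
from h import *
np.set_printoptions(precision=4,suppress=True)
def c1(x,y): return 270+x/5-.4,125+y/5-.4
def c2(x,y): return 290+x/3.3-.35,220+y/3.3-.35
def P(n,f,pts,z):
    print(n); r=[ray("top",*f(*p),z) for p in pts]
    for q in r: print("  ",q)
    return r
a=P("uprights top",c1,[(50,103),(122,107),(598,168),(668,172)],.228)
print("mid",sum(a)/4, "ctrs dist",np.linalg.norm((a[0]+a[1]-a[2]-a[3])/2),"yaw",np.arctan2(*((a[0]+a[1]-a[2]-a[3])[[0,1]]*[-1,1])))
b=P("foot",c1,[(72,258),(129,264),(534,312),(588,319)],.014)
print("mid",sum(b)/4)
P("foot fronts",c1,[(33,459),(120,466),(498,512),(585,520)],.014)
P("yellow top",c2,[(489,66),(521,60),(542,252),(573,250)],.054)
P("green top",c2,[(668,56),(707,53),(680,250),(710,247)],.054)
P("tray outer",c2,[(33,170),(346,138),(368,308),(52,341)],.010)
P("handle",c2,[(200,175),(212,290)],.069)
P("eggs",lambda x,y:(x,y),[(226.5,270),(219.5,293)],.045)
P("holes",lambda x,y:(x,y),[(235,250),(214,315.5)],.02)
```

```text
uprights top
   [0.7286 0.1354 0.228 ]
   [0.727  0.1043 0.228 ]
   [ 0.7002 -0.1013  0.228 ]
   [ 0.6985 -0.1315  0.228 ]
mid [0.7136 0.0017 0.228 ] ctrs dist 0.23793122717988577 yaw -0.11972816462751783
foot
   [0.7302 0.1372 0.014 ]
   [0.7271 0.1075 0.014 ]
   [ 0.7019 -0.1032  0.014 ]
   [ 0.6982 -0.1313  0.014 ]
mid [0.7143 0.0026 0.014 ]
foot fronts
   [0.6226 0.1559 0.014 ]
   [0.619  0.1113 0.014 ]
   [ 0.5953 -0.0821  0.014 ]
   [ 0.5912 -0.1266  0.014 ]
yellow top
   [ 0.5549 -0.2459  0.054 ]
   [ 0.5595 -0.2702  0.054 ]
   [ 0.4164 -0.2781  0.054 ]
   [ 0.4179 -0.301   0.054 ]
green top
   [ 0.5628 -0.3812  0.054 ]
   [ 0.5651 -0.4108  0.054 ]
   [ 0.4178 -0.3798  0.054 ]
   [ 0.42   -0.4021  0.054 ]
tray outer
   [0.4821 0.0952 0.01  ]
   [ 0.5069 -0.1449  0.01  ]
   [ 0.3777 -0.1575  0.01  ]
   [0.3536 0.0803 0.01  ]
handle
   [ 0.4711 -0.0272  0.069 ]
   [ 0.3884 -0.0346  0.069 ]
eggs
   [0.4805 0.2726 0.045 ]
   [0.4246 0.2875 0.045 ]
holes
   [0.5342 0.2574 0.02  ]
   [0.3718 0.3036 0.02  ]
```

>>> servo_tool:
  xyz:
    - [0.46,0.535,0]
    - [0.46,0.535,0]
    - [0.46,0.535,0]
    - [0.46,0.535,0]
    - [0.46,0.535,0]
  dr:
    - [0,0,-0.34]
    - [0,0,-0.34]
    - [0,0,-0.34]
    - [0,0,-0.34]
    - [0,0,-0.34]
  hand: 0.2

```text
clock: 0.72
tcp_pos: [0.4102, -0.3217, 0.2308]
ee_rot: [-3.141, 0.0, 0.253]
ft_force: [0.3, -0.6, -0.6]
grip_width: 0.8
```

>>> servo_tool:
  xyz:
    - [0.46,0.535,-0.2]
    - [0,0,0]
  dr:
    - [0,0,-0.34]
    - [0,0,0]

```text
clock: 0.98
tcp_pos: [0.4447, -0.2793, 0.2144]
ee_rot: [-3.138, 0.002, 0.226]
ft_force: [0.1, 0.1, -0.5]
grip_width: 0.799
```

Run:
```python
from h import *
s=bot.state();print(s["tcp_pos"],s["ee_rot"],s["grip_width"])
p=bot.camera_params("wrist"); im=bot.capture("wrist")[:,:,::-1]; cv2.imwrite("pics/w1.png",im)
import pickle; pickle.dump(p,open("w1.pkl","wb")); print(p)
```

```text
[ 0.44471656 -0.27931085  0.21438568] [-3.13774958e+00  1.67464373e-03  2.26480134e-01] 0.7988801894348534
{'camera_matrix': array([[339.93687054,   0.        , 319.53154592],
       [  0.        , 339.93687054, 241.59012418],
       [  0.        ,   0.        ,   1.        ]]), 'R': array([[ 0.22464485, -0.97443652, -0.00285776],
       [-0.94001948, -0.21748113,  0.26280286],
       [-0.25670621, -0.05635096, -0.96484532]]), 't': array([-0.37224773,  0.32787393,  0.46112597])}
```

View pics/w1.png

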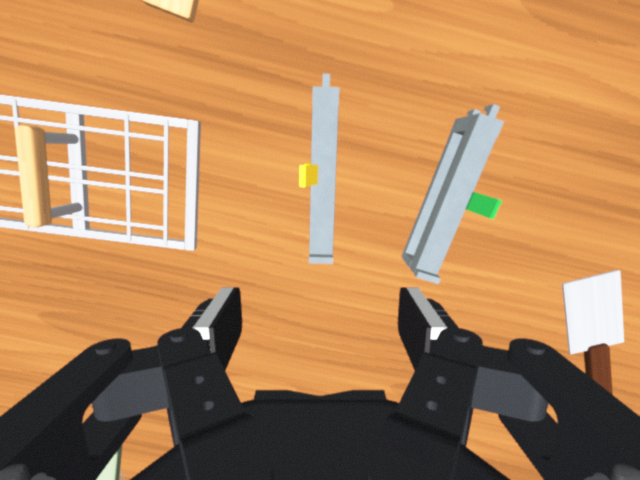

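Run:
```python
from h import *
import pickle; p=pickle.load(open("w1.pkl","rb"))
np.set_printoptions(precision=4,suppress=True)
for n,b,f in(("yel",[(312,87.5),(339.5,87.5)],[(310,255.5),(332.5,255.5)]),("grn",[(475,114),(502.5,122)],[(417.5,268),(440,276)])):
    B=[ray("w",*q,.054,p) for q in b];F=[ray("w",*q,.0585,p) for q in f]
    for q in B+F: print(q)
    B=sum(B)/2;F=sum(F)/2;d=B-F;print(n,B,F,"len",np.hypot(*d[:2]),"yaw",np.arctan2(d[1],d[0]),"grip",(B+(F-B)*.115/np.hypot(*d[:2])))
for q in [(195,121),(191,249)]: print("tray",ray("w",*q,.01,p))
print("tcp px",proj("w",[.4447,-.2793,.2144],p))
```

```text
[ 0.5563 -0.2476  0.054 ]
[ 0.5614 -0.2696  0.054 ]
[ 0.4157 -0.2773  0.0585]
[ 0.4203 -0.2976  0.0585]
yel [ 0.5588 -0.2586  0.054 ] [ 0.418  -0.2874  0.0585] len 0.14373298285174682 yaw 0.20204204930248432 grip [ 0.4462 -0.2817  0.0576]
[ 0.5669 -0.3853  0.054 ]
[ 0.5661 -0.4101  0.054 ]
[ 0.4263 -0.3775  0.0585]
[ 0.4235 -0.4004  0.0585]
grn [ 0.5665 -0.3977  0.054 ] [ 0.4249 -0.389   0.0585] len 0.14187600051040655 yaw -0.06174523159568644 grip [ 0.4517 -0.3906  0.0576]
tray [ 0.5084 -0.1412  0.01  ]
tray [ 0.3788 -0.1539  0.01  ]
tcp px [317.7849 300.3415]
```

>>> servo_tool:
  xyz:
    - [0.02,-0.03,-0.6]
    - [0,0,-0.6]
    - [0,0,-0.6]
    - [0,0,-0.4]
    - [0,0,-0.28]
  dr:
    - [0,0,-0.25]
    - [0,0,0]
    - [0,0,0]
    - [0,0,0]
    - [0,0,0]
  hand: 0.35

```text
clock: 1.65
tcp_pos: [0.4438, -0.2862, 0.0286]
ee_rot: [-3.14, 0.002, 0.194]
ft_force: [1.0, -0.5, 0.3]
grip_width: 0.649
```

>>> servo_tool:
  xyz:
    - [0,0,0]
    - [0,0,0]
    - [0,0,0]
    - [0,0,0]
  dr:
    - [0,0,0]
    - [0,0,0]
    - [0,0,0]
    - [0,0,0]
  hand: 1
  newtons: 90

```text
clock: 2.15
tcp_pos: [0.4459, -0.286, 0.0311]
ee_rot: [3.14, -0.001, 0.196]
ft_force: [-0.5, -0.6, -1.8]
grip_width: 0.237
```

Run:
```python
from h import *
s=bot.state();print(s["tcp_pos"],s["ee_rot"],s["grip_width"],s["ft_force"],s["ft_torque"],s["clock"])
```

```text
[ 0.44587527 -0.28599762  0.03108642] [ 3.14001978e+00 -8.85139044e-04  1.95720329e-01] 0.2370582498353596 [-0.51028784 -0.57849956 -1.76526455] [-0.12073175  0.13326115 -0.04928993] 2.15
```

>>> servo_tool:
  xyz:
    - [0,0,0.4]
    - [0,0,0.6]
    - [0,0,0.6]
    - [0,0,0.55]
    - [0.2,0.4,0]
  dr:
    - [0,0,0]
    - [0,0,0]
    - [0,0,0]
    - [0,0,0]
    - [0,0,-0.5]

```text
clock: 2.78
tcp_pos: [0.4628, -0.2586, 0.1968]
ee_rot: [3.133, -0.007, 0.141]
ft_force: [1.2, 0.4, -4.2]
grip_width: 0.245
```

>>> servo_tool:
  xyz:
    - [0.27,0.52,0]
    - [0.27,0.52,0]
    - [0.27,0.52,0]
    - [0.26,0.54,0]
    - [0,0,0]
  dr:
    - [0,0,-0.68]
    - [0,0,-0.68]
    - [0,0,-0.65]
    - [0,0,-0.65]
    - [0,0,0]

```text
clock: 3.4
tcp_pos: [0.5412, -0.0947, 0.1913]
ee_rot: [-3.14, 0.001, -0.115]
ft_force: [-0.3, -0.5, -2.7]
grip_width: 0.247
```

>>> servo_tool:
  xyz:
    - [0,0,0]
    - [0,0,0]
  dr:
    - [0,0,0]
    - [0,0,0]

```text
clock: 3.65
tcp_pos: [0.5402, -0.0988, 0.1914]
ee_rot: [3.141, 0.0, -0.121]
ft_force: [-0.1, 1.3, -2.7]
grip_width: 0.241
```

```bash
cat >> h.py <<'E'
import pickle
def snap(f):
    s=bot.state();print(s["clock"],s["tcp_pos"].round(4),s["ee_rot"].round(4),s["grip_width"].round(3),s["ft_force"].round(1),s["ft_torque"].round(2))
    p=bot.camera_params("wrist"); im=bot.capture("wrist")[:,:,::-1]
    cv2.imwrite(f"pics/{f}.png",im);pickle.dump(p,open(f"{f}.pkl","wb")); return im
E
python3 - <<'E'
from h import *
im=snap("w2")
E
```

```text
Traceback (most recent call last):
  File "h.py", line 14, in snap
    s=bot.state();print(s["clock"],s["tcp_pos"].round(4),s["ee_rot"].round(4),s["grip_width"].round(3),s["ft_force"].round(1),s["ft_torque"].round(2))
                                                                              ^^^^^^^^^^^^^^^^^^^^^
AttributeError: 'float' object has no attribute 'round'
```

```bash
sed -i 's/s\["grip_width"\].round(3)/round(float(s["grip_width"]),3)/' h.py
python3 - <<'E'
from h import *
im=snap("w2")
E
```

```text
3.65 [ 0.5402 -0.0988  0.1914] [ 3.1414e+00  5.0000e-04 -1.2130e-01] 0.241 [-0.1  1.3 -2.7] [-0.01  0.15 -0.03]
```

View pics/w2.png

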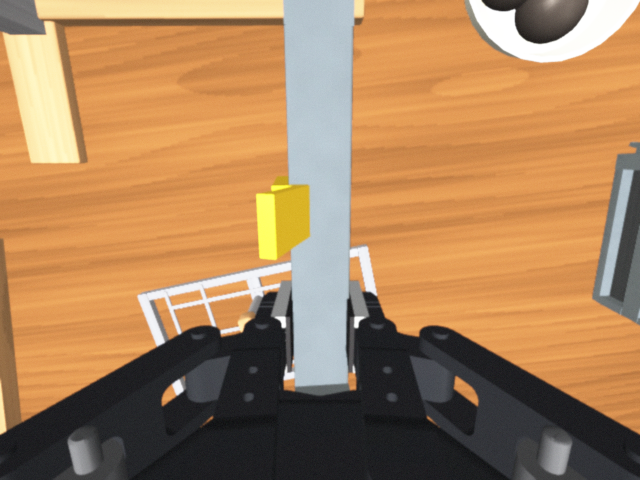

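Run:
```python
from h import *
p=pickle.load(open("w2.pkl","rb"))
for z in(.21,.215,.22):
    a=[ray("w",*q,z,p) for q in((285,2),(352,2),(290.5,270),(350,270))]; m0=(a[0]+a[1])/2;m1=(a[2]+a[3])/2;d=m0-m1
    print(z,np.linalg.norm(a[0]-a[1]),np.linalg.norm(a[2]-a[3]),m0,m1,np.arctan2(d[1],d[0]))
t=bot.capture("top")[:,:,::-1];s=bot.capture("scene")[:,:,::-1]
cv2.imwrite("pics/t3.png",t);cv2.imwrite("pics/s3.png",s)
A=cv2.resize(t[130:240,340:440],None,fx=4,fy=4,interpolation=cv2.INTER_CUBIC)
B=cv2.resize(s[180:290,210:310],None,fx=4,fy=4,interpolation=cv2.INTER_CUBIC)
cv2.imwrite("pics/c3.png",np.hstack([A,B]))
```

```text
0.21 0.02139402740546583 0.023148770014301878 [ 0.65174932 -0.11248159  0.21      ] [ 0.56163067 -0.1021208   0.21      ] -0.11446582902413181
0.215 0.020536678084565038 0.022221100722526553 [ 0.64993933 -0.11226825  0.215     ] [ 0.56343211 -0.10232265  0.215     ] -0.1144658290241319
0.22 0.019679328763664235 0.021293431430751228 [ 0.64812933 -0.1120549   0.22      ] [ 0.56523356 -0.10252451  0.22      ] -0.11446582902413198
```

View pics/c3.png

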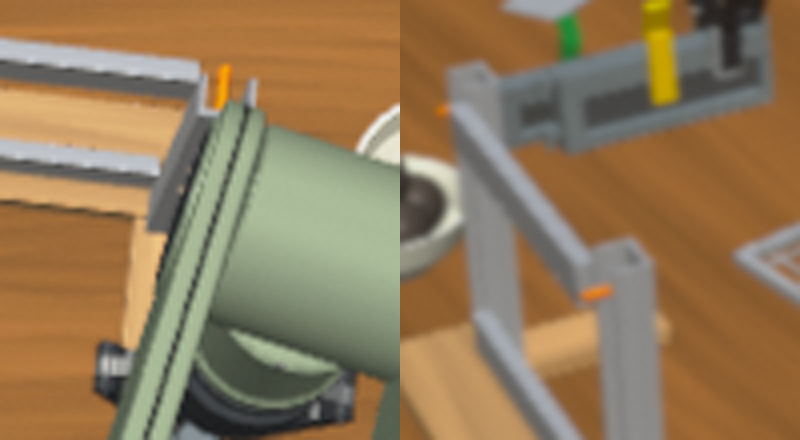

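Run:
```python
from h import *
im=cv2.imread("pics/w2.png").astype(int);p=pickle.load(open("w2.pkl","rb"))
from scipy.ndimage import gaussian_filter1d as g
sat=im.max(2)-im.min(2)
for r in(2,20,50,80,110,140,165):
    row=sat[r]; inside=row<60
    l=319
    while inside[l]: l-=1
    q=319
    while inside[q]: q+=1
    # subpixel by threshold interp
    L=l+(row[l]-60)/(row[l]-row[l+1]); Q=q-(row[q]-60)/(row[q]-row[q-1])
    # height for which width perpendicular = 22mm
    best=min(np.arange(.18,.25,.0005),key=lambda z:abs(np.linalg.norm(ray("w",L,r,z,p)-ray("w",Q,r,z,p))-.02215))
    m=(ray("w",L,r,best,p)+ray("w",Q,r,best,p))/2
    print(r,round(L,1),round(Q,1),m.round(4))
```

```text
2 282.2 354.4 [ 0.6499 -0.1122  0.215 ]
20 281.1 358.0 [ 0.6423 -0.1117  0.2235]
50 283.9 352.8 [ 0.6373 -0.1107  0.213 ]
80 285.0 352.2 [ 0.6286 -0.1097  0.2125]
110 286.0 351.7 [ 0.6194 -0.1086  0.2125]
140 286.8 351.2 [ 0.6097 -0.1075  0.213 ]
165 287.4 351.0 [ 0.6014 -0.1066  0.2135]
```

>>> servo_tool:
  xyz:
    - [0.13,-0.005,0.025]
    - [0.13,-0.016,0]
    - [0.1,-0.012,0]
    - [0,0,0]
  dr:
    - [0,0,0]
    - [0,0,0]
    - [0,0,0]
    - [0,0,0]

```text
clock: 4.3
tcp_pos: [0.5684, -0.1005, 0.1933]
ee_rot: [3.142, 0.0, -0.12]
ft_force: [-0.0, -0.3, -3.5]
grip_width: 0.242
```

>>> servo_tool:
  xyz:
    - [0.08,-0.01,0]
    - [0.05,-0.006,0]
    - [0,0,0]
  dr:
    - [0,0,0]
    - [0,0,0]
    - [0,0,0]

```text
clock: 4.68
tcp_pos: [0.5737, -0.1011, 0.1924]
ee_rot: [-3.141, 0.01, -0.12]
ft_force: [-10.3, 0.3, 0.8]
grip_width: 0.245
```

Run:
```python
from h import *
s=bot.capture("scene")[:,:,::-1]
cv2.imwrite("pics/s4.png",s)
crop(s,215,180,285,240,11,"pics/c4.png")
for X in([.7,-.117,.195],[.7,-.117,.228]): print(proj("scene",X))
```

```text
[231.65887847 208.06082048]
[230.49547093 196.56955159]
```

View pics/c4.png

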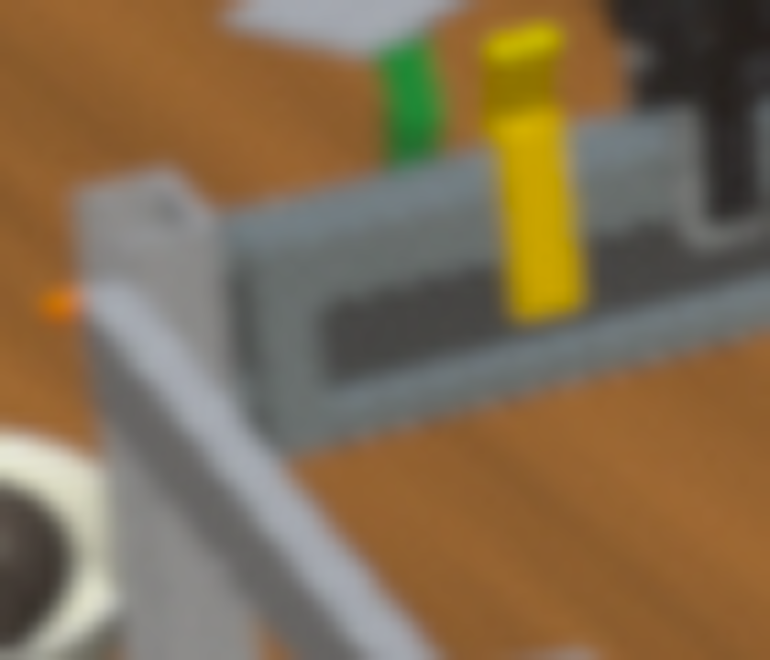

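Run:
```python
from h import *
for uv,z in(((283,458),.16),((283,458),.162),((262,222),.214),((232,225),.214)): 
    print(uv,z,ray("scene",215+uv[0]/11-.45,180+uv[1]/11-.45,z))
# upright top front corners: near inner (215,215)?,(rear..)
for uv in((215,215),(168,165),(78,195)): print(ray("scene",215+uv[0]/11-.45,180+uv[1]/11-.45,.228))
```

```text
(283, 458) 0.16 [ 0.68725099 -0.10025944  0.16      ]
(283, 458) 0.162 [ 0.68873468 -0.09708739  0.162     ]
(262, 222) 0.214 [ 0.68024917 -0.11469746  0.214     ]
(232, 225) 0.214 [ 0.68664163 -0.11736534  0.214     ]
[ 0.69881124 -0.09957496  0.228     ]
[ 0.69636783 -0.12792169  0.228     ]
[ 0.72004354 -0.12635344  0.228     ]
```

>>> servo_tool:
  xyz:
    - [-0.12,0.014,0.03]
    - [0,0,0]
    - [0.08,-0.01,0]
    - [0.08,-0.01,0]
    - [0,0,0]
  dr:
    - [0,0,0]
    - [0,0,0]
    - [0,0,0]
    - [0,0,0]
    - [0,0,0]

```text
clock: 5.35
tcp_pos: [0.5805, -0.1022, 0.1954]
ee_rot: [3.141, 0.001, -0.12]
ft_force: [-3.4, -0.7, -2.3]
grip_width: 0.237
```

Inside now (0.5805, only pin force). Push on to the back face.

>>> servo_tool:
  xyz:
    - [0.06,-0.007,0]
    - [0.05,-0.006,0]
    - [0,0,0]
  dr:
    - [0,0,0]
    - [0,0,0]
    - [0,0,0]

```text
clock: 5.72
tcp_pos: [0.5823, -0.1024, 0.194]
ee_rot: [-3.142, 0.017, -0.121]
ft_force: [-19.9, 1.0, 3.6]
grip_width: 0.237
```

>>> servo_tool:
  xyz:
    - [-0.065,0.008,0]
    - [0,0,0]
    - [0,0,-0.05]
    - [0,0,-0.05]
    - [0,0,0]
  dr:
    - [0,0,0]
    - [0,0,0]
    - [0,0,0]
    - [0,0,0]
    - [0,0,0]

```text
clock: 6.35
tcp_pos: [0.5823, -0.1021, 0.1879]
ee_rot: [-3.141, 0.004, -0.12]
ft_force: [-8.7, 0.4, -0.7]
grip_width: 0.24
```

>>> servo_tool:
  xyz:
    - [-0.02,0.002,-0.03]
    - [0,0,-0.04]
    - [0,0,0]
    - [0,0,0]
  dr:
    - [0,0,0]
    - [0,0,0]
    - [0,0,0]
    - [0,0,0]

```text
clock: 6.85
tcp_pos: [0.5818, -0.1025, 0.1838]
ee_rot: [3.141, 0.001, -0.12]
ft_force: [-7.1, -0.7, 2.4]
grip_width: 0.243
```

>>> servo_tool:
  xyz:
    - [-0.02,0.002,-0.03]
    - [0,0,-0.02]
    - [0,0,0]
    - [0,0,0]
  dr:
    - [0,0,0]
    - [0,0,0]
    - [0,0,0]
    - [0,0,0]

```text
clock: 7.35
tcp_pos: [0.581, -0.1027, 0.1812]
ee_rot: [3.14, -0.001, -0.121]
ft_force: [-8.7, 0.4, 4.6]
grip_width: 0.237
```

>>> servo_tool:
  xyz:
    - [-0.02,0.002,-0.03]
    - [0,0,0]
    - [0,0,0]
    - [0,0,0]
  dr:
    - [0,0,0]
    - [0,0,0]
    - [0,0,0]
    - [0,0,0]

```text
clock: 7.85
tcp_pos: [0.5805, -0.1019, 0.1776]
ee_rot: [-3.142, -0.003, -0.12]
ft_force: [-0.1, 0.8, 0.9]
grip_width: 0.242
```

Run:
```python
from h import *
s=bot.capture("scene")[:,:,::-1]
cv2.imwrite("pics/s5.png",s)
crop(s,205,170,285,230,10,"pics/c5.png")
```

```text
(no output)
```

View pics/c5.png

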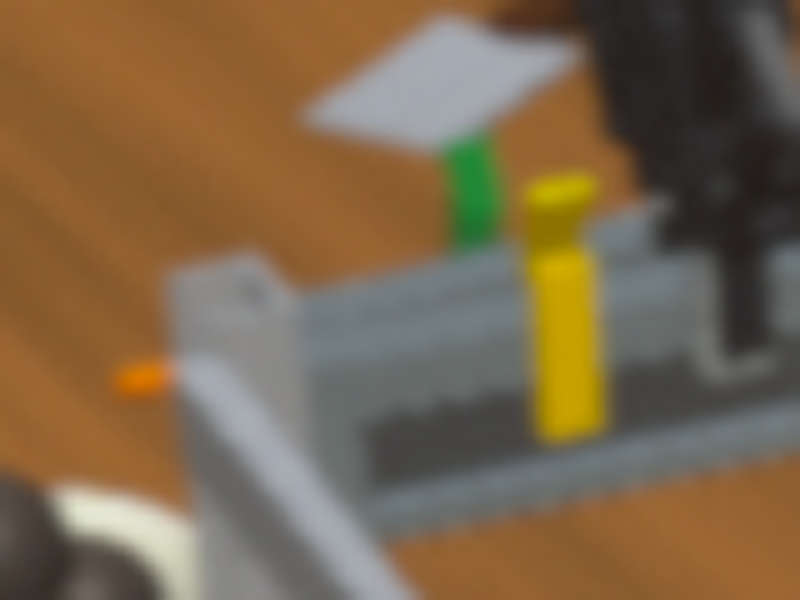

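>>> servo_tool:
  xyz:
    - [0,0,-0.03]
    - [0,0,0]
    - [0,0,0]
  dr:
    - [0,0,0]
    - [0,0,0]
    - [0,0,0]

```text
clock: 8.28
tcp_pos: [0.5804, -0.102, 0.1758]
ee_rot: [-3.141, -0.003, -0.12]
ft_force: [-1.2, 1.9, 5.5]
grip_width: 0.24
```

```bash
cat >> h.py <<'E'
def pin(f,box):
    hsv=cv2.cvtColor(cv2.imread(f),cv2.COLOR_BGR2HSV)
    m=cv2.inRange(hsv,(8,225,170),(17,255,255)); x0,y0,x1,y1=box
    ys,xs=np.nonzero(m[y0:y1,x0:x1]); return len(xs),(xs.min()+x0,xs.max()+x0,ys.min()+y0,ys.max()+y0) if len(xs) else None
E
python3 - <<'E'
from h import *
s=bot.capture("scene")[:,:,::-1]
cv2.imwrite("pics/s6.png",s)
for i in(0,3,4,5,6): print(i,pin(f"pics/{'scene' if i==0 else 's'}{i}.png",(205,195,235,220)),pin(f"pics/{'scene' if i==0 else 's'}{i}.png",(240,235,285,270)))
E
```

```text
0 (2, (np.int64(220), np.int64(220), np.int64(207), np.int64(208))) (0, None)
3 (2, (np.int64(220), np.int64(220), np.int64(207), np.int64(208))) (0, None)
4 (3, (np.int64(219), np.int64(220), np.int64(207), np.int64(208))) (0, None)
5 (8, (np.int64(217), np.int64(220), np.int64(207), np.int64(208))) (0, None)
6 (8, (np.int64(217), np.int64(220), np.int64(207), np.int64(208))) (0, None)
```

```bash
cat >> h.py <<'E'
def width_scan(f,rows,w=.02215,c=319,zr=(.15,.25)):
    im=cv2.imread(f"pics/{f}.png").astype(int);p=pickle.load(open(f"{f}.pkl","rb"));sat=im.max(2)-im.min(2)
    for r in rows:
        row=sat[r]; l=q=c
        while row[l]<60: l-=1
        while row[q]<60: q+=1
        L=l+(row[l]-60)/(row[l]-row[l+1]); Q=q-(row[q]-60)/(row[q]-row[q-1])
        z=min(np.arange(*zr,.0005),key=lambda z:abs(np.linalg.norm(ray("w",L,r,z,p)-ray("w",Q,r,z,p))-w))
        print(r,round(L,1),round(Q,1),((ray("w",L,r,z,p)+ray("w",Q,r,z,p))/2).round(4))
E
python3 - <<'E'
from h import *
s=snap("w6"); width_scan("w6",(50,80,110,140,165))
E
```

```text
8.325 [ 0.5804 -0.102   0.1758] [-3.1415e+00 -2.7000e-03 -1.2030e-01] 0.242 [-1.1  2.3  5. ] [ 0.33 -0.3   0.2 ]
50 281.6 353.5 [ 0.6761 -0.1134  0.203 ]
80 282.6 353.0 [ 0.6677 -0.1125  0.203 ]
110 283.8 352.3 [ 0.659  -0.1115  0.202 ]
140 284.9 351.7 [ 0.6498 -0.1105  0.2015]
165 286.0 351.1 [ 0.6417 -0.1096  0.201 ]
```

View pics/w6.png

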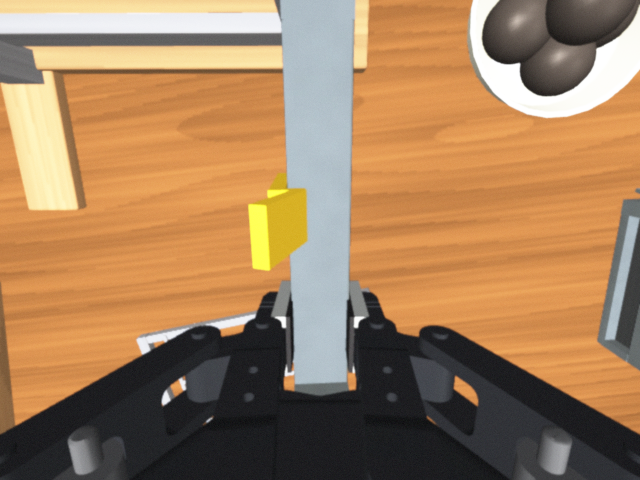

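>>> servo_tool:
  xyz:
    - [0,0,0.03]
    - [0,0,0]
    - [0,0,0.5]
    - [0,0,0.5]
    - [0.3,-0.04,0]
  dr:
    - [0,0,0]
    - [0,0,0]
    - [0,0,0]
    - [0,0,0]
    - [0,0,0]
  hand: 0.4

```text
clock: 9.0
tcp_pos: [0.6035, -0.1058, 0.2563]
ee_rot: [3.14, -0.007, -0.121]
ft_force: [0.9, -0.1, -0.8]
grip_width: 0.594
```

>>> servo_tool:
  xyz:
    - [0.5,-0.06,0]
    - [0.4,-0.053,0]
    - [0,0,-0.2]
    - [0,0,-0.2]
    - [0,0,0]
  dr:
    - [0,0,0]
    - [0,0,0]
    - [0,0,0]
    - [0,0,0]
    - [0,0,0]
  hand: 1

```text
clock: 9.62
tcp_pos: [0.6667, -0.1128, 0.2185]
ee_rot: [-3.141, 0.006, -0.12]
ft_force: [-1.2, 0.4, 0.1]
grip_width: 0.0
```

Run:
```python
from h import *
s=bot.capture("scene")[:,:,::-1]
cv2.imwrite("pics/s7.png",s); print(pin("pics/s7.png",(205,195,235,220)))
s=bot.state();print(s["tcp_pos"],s["grip_width"])
```

```text
(8, (np.int64(217), np.int64(220), np.int64(207), np.int64(208)))
[ 0.6676342  -0.11309209  0.22015871] 0.0001405885873674883
```

Now press down gently.

>>> servo_tool:
  xyz:
    - [0,0,-0.1]
    - [0,0,-0.07]
    - [0,0,-0.04]
    - [0,0,0]
  dr:
    - [0,0,0]
    - [0,0,0]
    - [0,0,0]
    - [0,0,0]

```text
clock: 10.18
tcp_pos: [0.6692, -0.1134, 0.2058]
ee_rot: [-3.141, 0.001, -0.12]
ft_force: [0.0, -0.4, 0.7]
grip_width: 0.001
```

>>> servo_tool:
  xyz:
    - [0,0,-0.03]
    - [0,0,0]
  dr:
    - [0,0,0]
    - [0,0,0]

```text
clock: 10.42
tcp_pos: [0.6697, -0.1135, 0.2044]
ee_rot: [3.141, -0.001, -0.12]
ft_force: [-0.1, -1.1, 0.3]
grip_width: 0.001
```

Run:
```python
from h import *
s=bot.capture("scene")[:,:,::-1]
cv2.imwrite("pics/s8.png",s); print(pin("pics/s8.png",(205,195,235,220)))
```

```text
(8, (np.int64(217), np.int64(220), np.int64(207), np.int64(208)))
```

>>> servo_tool:
  xyz:
    - [0,0,-0.03]
    - [0,0,0]
    - [0,0,0]
  dr:
    - [0,0,0]
    - [0,0,0]
    - [0,0,0]

```text
clock: 10.85
tcp_pos: [0.67, -0.1135, 0.2032]
ee_rot: [3.141, -0.002, -0.12]
ft_force: [-1.4, 1.0, 5.5]
grip_width: 0.005
```

>>> servo_tool:
  xyz:
    - [0,0,-0.03]
    - [0,0,0]
    - [0,0,0]
  dr:
    - [0,0,0]
    - [0,0,0]
    - [0,0,0]

```text
clock: 11.22
tcp_pos: [0.6702, -0.1135, 0.202]
ee_rot: [3.141, -0.003, -0.12]
ft_force: [-2.1, 1.0, 9.3]
grip_width: 0.0
```

Run:
```python
from h import *
s=bot.capture("scene")[:,:,::-1]
cv2.imwrite("pics/s9.png",s); print(pin("pics/s9.png",(205,195,235,220)))
```

```text
(3, (np.int64(219), np.int64(220), np.int64(207), np.int64(208)))
```

>>> servo_tool:
  xyz:
    - [0,0,0.4]
    - [-0.2,-0.3,0.3]
    - [-0.45,-0.565,0]
    - [-0.45,-0.565,0]
    - [-0.45,-0.565,0]
  dr:
    - [0,0,0]
    - [0,0,0]
    - [0,0,0.2]
    - [0,0,0.2]
    - [0,0,0.2]
  hand: 0.2

```text
clock: 11.9
tcp_pos: [0.5517, -0.264, 0.2511]
ee_rot: [-3.141, 0.001, -0.059]
ft_force: [1.1, -0.3, -0.0]
grip_width: 0.798
```

>>> servo_tool:
  xyz:
    - [-0.45,-0.565,-0.2]
    - [-0.45,-0.565,-0.2]
    - [-0.45,-0.565,-0.2]
    - [0,0,0]
    - [0,0,0]
  dr:
    - [0,0,0]
    - [0,0,0]
    - [0,0,0]
    - [0,0,0]
    - [0,0,0]

```text
clock: 12.52
tcp_pos: [0.4518, -0.3899, 0.2064]
ee_rot: [-3.14, 0.0, -0.061]
ft_force: [-0.0, 0.4, -0.4]
grip_width: 0.8
```

Run:
```python
from h import *
s=bot.capture("scene")[:,:,::-1]
cv2.imwrite("pics/s10.png",s); print(pin("pics/s10.png",(205,195,235,220)))
t=bot.capture("top")[:,:,::-1];cv2.imwrite("pics/t10.png",t)
snap("w10")
```

```text
(2, (np.int64(220), np.int64(220), np.int64(207), np.int64(208)))
12.625 [ 0.4528 -0.3894  0.2072] [ 3.1416e+00 -7.0000e-04 -5.8700e-02] 0.8 [0.1 0.9 0.5] [-0.01 -0.01 -0.03]
```

View pics/w10.png

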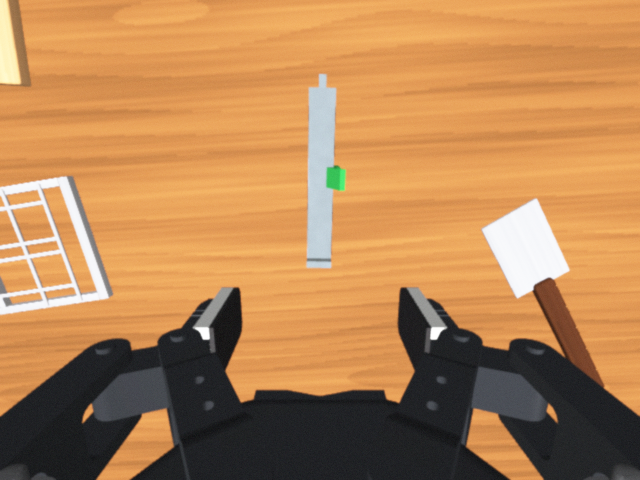

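Run:
```python
from h import *
p=pickle.load(open("w10.pkl","rb"))
B=(ray("w",309,87.5,.054,p)+ray("w",336.3,87.5,.054,p))/2;F=(ray("w",307,259.5,.0585,p)+ray("w",331,259.5,.0585,p))/2
d=B-F;L=np.hypot(*d[:2]);print(B,F,L,np.arctan2(d[1],d[0]),B+(F-B)*.115/L)
t=cv2.imread("pics/t10.png")
```

```text
[ 0.56771394 -0.39933588  0.054     ] [ 0.42408057 -0.3879099   0.0585    ] 0.14408711995110735 -0.07938244580572168 [ 0.4530761  -0.39021649  0.05759158]
```

>>> servo_tool:
  xyz:
    - [0,-0.01,-0.6]
    - [0,0,-0.6]
    - [0,0,-0.6]
    - [0,0,-0.4]
    - [0,0,-0.22]
  dr:
    - [0,0,-0.2]
    - [0,0,0]
    - [0,0,0]
    - [0,0,0]
    - [0,0,0]
  hand: 0.35

```text
clock: 13.3
tcp_pos: [0.4521, -0.3892, 0.0238]
ee_rot: [-3.14, 0.002, -0.078]
ft_force: [-0.0, -0.6, -0.6]
grip_width: 0.65
```

>>> servo_tool:
  xyz:
    - [0,0,0]
    - [0,0,0]
    - [0,0,0]
    - [0,0,0]
  dr:
    - [0,0,0]
    - [0,0,0]
    - [0,0,0]
    - [0,0,0]
  hand: 1
  newtons: 120

```text
clock: 13.8
tcp_pos: [0.453, -0.3918, 0.0272]
ee_rot: [3.14, -0.003, -0.08]
ft_force: [0.1, 1.4, 4.4]
grip_width: 0.237
```

>>> servo_tool:
  xyz:
    - [0,0,0.4]
    - [0,0,0.8]
    - [0,0,0.8]
    - [0,0,0.8]
    - [0,0,0.8]
  dr:
    - [0,0,0]
    - [0,0,0]
    - [0,0,0]
    - [0,0,0]
    - [0,0,0]

```text
clock: 14.42
tcp_pos: [0.4509, -0.3905, 0.2966]
ee_rot: [-3.141, 0.001, -0.081]
ft_force: [0.3, -0.2, -3.0]
grip_width: 0.233
```

>>> servo_tool:
  xyz:
    - [0.15,0.6,0]
    - [0.15,0.7,0]
    - [0.15,0.7,0]
    - [0.15,0.7,0]
    - [0.15,0.7,0]
  dr:
    - [0,0,-0.05]
    - [0,0,-0.05]
    - [0,0,-0.05]
    - [0,0,-0.05]
    - [0,0,-0.05]

```text
clock: 15.05
tcp_pos: [0.5074, -0.1342, 0.2947]
ee_rot: [-3.141, 0.001, -0.106]
ft_force: [1.0, 0.6, -2.9]
grip_width: 0.235
```

>>> servo_tool:
  xyz:
    - [0.15,0.7,0]
    - [0.15,0.7,0]
    - [0.15,0.7,0]
    - [0.15,0.7,0]
    - [0.15,0.7,0]
  dr:
    - [0,0,-0.05]
    - [0,0,-0.05]
    - [0,0,-0.04]
    - [0,0,0]
    - [0,0,0]

```text
clock: 15.68
tcp_pos: [0.5638, 0.128, 0.2946]
ee_rot: [3.141, 0.001, -0.12]
ft_force: [-0.4, 0.0, -2.6]
grip_width: 0.235
```

>>> servo_tool:
  xyz:
    - [0.05,0.2,-0.4]
    - [0,0,-0.5]
    - [0,0,-0.53]
    - [0,0,0]
    - [0,0,0]
  dr:
    - [0,0,0]
    - [0,0,0]
    - [0,0,0]
    - [0,0,0]
    - [0,0,0]

```text
clock: 16.3
tcp_pos: [0.5688, 0.1414, 0.1894]
ee_rot: [-3.141, -0.002, -0.12]
ft_force: [0.3, 0.6, -2.4]
grip_width: 0.232
```

Run:
```python
from h import *
snap("w11"); width_scan("w11",(50,80,110,140,165))
s=bot.capture("scene")[:,:,::-1]; cv2.imwrite("pics/s11.png",s)
crop(s,215,180,345,280,6,"pics/c11.png")
```

```text
16.3 [0.5688 0.1414 0.1894] [-3.1413e+00 -1.6000e-03 -1.1950e-01] 0.232 [ 0.3  0.6 -2.4] [0.01 0.07 0.04]
50 282.9 353.9 [0.6649 0.1298 0.215 ]
80 283.7 353.3 [0.6564 0.1308 0.215 ]
110 284.7 352.7 [0.6476 0.1318 0.2145]
140 285.5 352.2 [0.6382 0.1329 0.215 ]
165 286.3 351.6 [0.6302 0.1338 0.215 ]
```

View pics/c11.png

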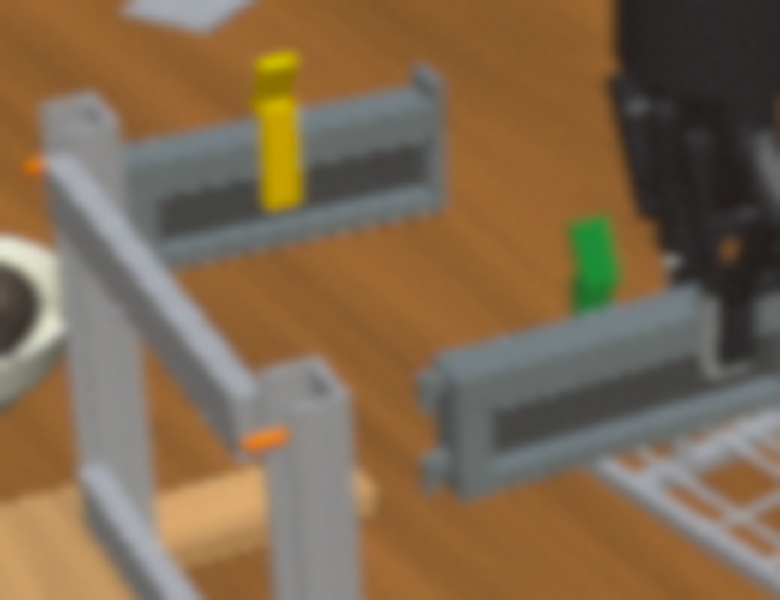

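>>> servo_tool:
  xyz:
    - [0.14,-0.017,0.027]
    - [0.14,-0.017,0]
    - [0.1,-0.012,0]
    - [0.06,-0.007,0]
    - [0.06,-0.007,0]
  dr:
    - [0,0,0]
    - [0,0,0]
    - [0,0,0]
    - [0,0,0]
    - [0,0,0]

```text
clock: 17.02
tcp_pos: [0.6056, 0.137, 0.1898]
ee_rot: [3.141, 0.001, -0.119]
ft_force: [-2.7, 0.4, -2.5]
grip_width: 0.239
```

>>> servo_tool:
  xyz:
    - [0.04,-0.005,0]
    - [0,0,0]
  dr:
    - [0,0,0]
    - [0,0,0]

```text
clock: 17.27
tcp_pos: [0.6081, 0.1367, 0.1898]
ee_rot: [3.141, 0.002, -0.119]
ft_force: [-2.3, -0.9, -3.3]
grip_width: 0.236
```

>>> servo_tool:
  xyz:
    - [0.04,-0.005,0]
    - [0.03,-0.004,0]
    - [0,0,0]
    - [0,0,0]
  dr:
    - [0,0,0]
    - [0,0,0]
    - [0,0,0]
    - [0,0,0]

```text
clock: 17.77
tcp_pos: [0.6136, 0.1361, 0.19]
ee_rot: [3.142, 0.001, -0.119]
ft_force: [-2.8, 0.6, -2.7]
grip_width: 0.235
```

>>> servo_tool:
  xyz:
    - [0.03,-0.004,0]
    - [0,0,0]
    - [0,0,0]
  dr:
    - [0,0,0]
    - [0,0,0]
    - [0,0,0]

```text
clock: 18.15
tcp_pos: [0.6136, 0.1362, 0.1896]
ee_rot: [3.141, 0.006, -0.119]
ft_force: [-9.0, 0.6, -1.6]
grip_width: 0.235
```

>>> servo_tool:
  xyz:
    - [-0.03,0.004,-0.04]
    - [0,0,-0.06]
    - [0,0,-0.04]
    - [0,0,0]
    - [0,0,0]
  dr:
    - [0,0,0]
    - [0,0,0]
    - [0,0,0]
    - [0,0,0]
    - [0,0,0]

```text
clock: 18.77
tcp_pos: [0.6137, 0.1362, 0.1796]
ee_rot: [-3.141, 0.001, -0.119]
ft_force: [-4.5, 1.2, -2.5]
grip_width: 0.233
```

>>> servo_tool:
  xyz:
    - [0,0,-0.03]
    - [0,0,0]
    - [0,0,0]
  dr:
    - [0,0,0]
    - [0,0,0]
    - [0,0,0]

```text
clock: 19.15
tcp_pos: [0.6137, 0.1361, 0.1774]
ee_rot: [-3.142, 0.0, -0.119]
ft_force: [-4.4, 1.0, -1.4]
grip_width: 0.236
```

>>> servo_tool:
  xyz:
    - [0,0,-0.03]
    - [0,0,0]
    - [0,0,0]
  dr:
    - [0,0,0]
    - [0,0,0]
    - [0,0,0]

```text
clock: 19.52
tcp_pos: [0.6136, 0.1361, 0.1758]
ee_rot: [-3.142, 0.0, -0.119]
ft_force: [-6.5, 1.0, 1.1]
grip_width: 0.24
```

>>> servo_tool:
  xyz:
    - [0,0,0.02]
    - [0,0,0]
    - [0,0,0.5]
    - [0,0,0.54]
    - [0.3,-0.04,0]
  dr:
    - [0,0,0]
    - [0,0,0]
    - [0,0,0]
    - [0,0,0]
    - [0,0,0]
  hand: 0.4

```text
clock: 20.15
tcp_pos: [0.6398, 0.1334, 0.2616]
ee_rot: [-3.139, -0.013, -0.119]
ft_force: [-0.1, 0.6, 0.7]
grip_width: 0.601
```

>>> servo_tool:
  xyz:
    - [0.45,-0.05,0]
    - [0.38,-0.05,0]
    - [0,0,-0.3]
    - [0,0,-0.2]
    - [0,0,-0.1]
  dr:
    - [0,0,0]
    - [0,0,0]
    - [0,0,0]
    - [0,0,0]
    - [0,0,0]
  hand: 1

```text
clock: 20.78
tcp_pos: [0.6981, 0.1254, 0.2083]
ee_rot: [3.141, 0.001, -0.119]
ft_force: [-0.0, 1.3, -0.4]
grip_width: 0.001
```

Run:
```python
from h import *
s=bot.capture("scene")[:,:,::-1]
cv2.imwrite("pics/s12.png",s)
for i in(11,12):print(pin(f"pics/s{i}.png",(205,195,235,220)),pin(f"pics/s{i}.png",(245,245,270,262)))
s=bot.state();print(s["tcp_pos"],s["grip_width"],s["ft_force"])
```

```text
(1, (np.int64(220), np.int64(220), np.int64(207), np.int64(207))) (0, None)
(2, (np.int64(220), np.int64(220), np.int64(207), np.int64(208))) (0, None)
[0.69776257 0.12545687 0.207688  ] -0.00045471577456023725 [-0.80003918  0.25003761 -0.23107281]
```

>>> servo_tool:
  xyz:
    - [0,0,-0.05]
    - [0,0,-0.03]
    - [0,0,0]
    - [0,0,0]
  dr:
    - [0,0,0]
    - [0,0,0]
    - [0,0,0]
    - [0,0,0]

```text
clock: 21.32
tcp_pos: [0.6988, 0.1256, 0.2042]
ee_rot: [-3.141, -0.001, -0.119]
ft_force: [-0.8, 0.6, -0.7]
grip_width: -0.002
```

>>> servo_tool:
  xyz:
    - [0,0,-0.02]
    - [0,0,0]
    - [0,0,0]
  dr:
    - [0,0,0]
    - [0,0,0]
    - [0,0,0]

```text
clock: 21.7
tcp_pos: [0.6988, 0.1255, 0.2024]
ee_rot: [-3.141, -0.001, -0.119]
ft_force: [1.0, -0.5, 1.2]
grip_width: -0.003
```

```bash
cat >> h.py <<'E'
def pin2(f,box):
    im=cv2.imread(f).astype(int); x0,y0,x1,y1=box; c=im[y0:y1,x0:x1]
    m=(c[:,:,2]>190)&(c[:,:,1]<150)&(c[:,:,0]<75)&(c[:,:,2]-c[:,:,1]>75); ys,xs=np.nonzero(m)
    return len(xs),(xs.min()+x0,xs.max()+x0,ys.min()+y0,ys.max()+y0) if len(xs) else None
E
python3 - <<'E'
from h import *
s=bot.capture("scene")[:,:,::-1]
cv2.imwrite("pics/s13.png",s)
for i in(3,11,12,13):print(i,pin2(f"pics/s{i}.png",(240,245,270,262)))
E
```

```text
3 (12, (np.int64(256), np.int64(261), np.int64(252), np.int64(254)))
11 (12, (np.int64(256), np.int64(261), np.int64(252), np.int64(254)))
12 (12, (np.int64(256), np.int64(261), np.int64(252), np.int64(254)))
13 (12, (np.int64(256), np.int64(261), np.int64(252), np.int64(254)))
```

>>> servo_tool:
  xyz:
    - [0,0,-0.03]
    - [0,0,-0.03]
    - [0,0,0]
    - [0,0,0]
  dr:
    - [0,0,0]
    - [0,0,0]
    - [0,0,0]
    - [0,0,0]

```text
clock: 22.25
tcp_pos: [0.699, 0.1257, 0.202]
ee_rot: [-3.141, -0.003, -0.119]
ft_force: [-5.3, -0.2, 11.6]
grip_width: -0.001
```

>>> servo_tool:
  xyz:
    - [0,0,0.5]
    - [0,0,0.5]
    - [-0.66,-0.34,0]
    - [-0.66,-0.34,0]
    - [-0.66,-0.34,0]
  dr:
    - [0,0,0]
    - [0,0,0]
    - [0,0,0.5]
    - [0,0,0.5]
    - [0,0,0.5]

```text
clock: 22.88
tcp_pos: [0.5484, 0.0484, 0.2724]
ee_rot: [3.141, 0.0, 0.033]
ft_force: [0.1, -0.4, 0.8]
grip_width: -0.003
```

>>> servo_tool:
  xyz:
    - [-0.66,-0.34,0]
    - [-0.66,-0.34,0]
    - [-0.66,-0.34,0]
    - [0,0,0]
    - [0,0,0]
  dr:
    - [0,0,0.5]
    - [0,0,0.2]
    - [0,0,0]
    - [0,0,0]
    - [0,0,0]
  hand: 0.5

```text
clock: 23.5
tcp_pos: [0.4021, -0.0275, 0.2731]
ee_rot: [3.141, -0.002, 0.1]
ft_force: [0.5, -0.2, 0.8]
grip_width: 0.5
```

Run:
```python
from h import *
snap("w14")
s=bot.capture("scene")[:,:,::-1]; cv2.imwrite("pics/s14.png",s);print(pin2("pics/s14.png",(240,245,270,262)),pin("pics/s14.png",(205,195,235,220)))
```

```text
23.5 [ 0.4021 -0.0275  0.2731] [ 3.1413e+00 -1.7000e-03  1.0030e-01] 0.5 [ 0.5 -0.2  0.8] [ 0.01  0.03 -0.02]
(12, (np.int64(256), np.int64(261), np.int64(252), np.int64(254))) (3, (np.int64(219), np.int64(220), np.int64(207), np.int64(208)))
```

View pics/w14.png

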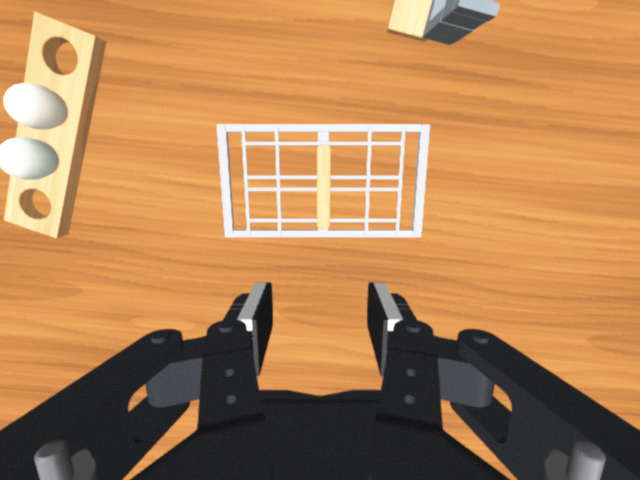

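Run:
```python
from h import *
p=pickle.load(open("w14.pkl","rb"))
c=[ray("w",*q,.01,p) for q in((217.5,124.5),(430.3,124.5),(422.3,237.5),(225.5,237.5))]
print(np.round(c,4),"ctr",sum(c)/4)
x=(c[0]+c[1]-c[2]-c[3])/2;y=(c[0]+c[3]-c[1]-c[2])/2
print(np.linalg.norm(x),np.linalg.norm(y),np.arctan2(x[1],x[0]),np.arctan2(-y[0],y[1]))
for q in((323.8,146),(323.3,231)): print("handle",ray("w",*q,.069,p))
# eggs/board from here
for q in((60,55),(35,204)): print("hole",ray("w",*q,.02,p))
```

```text
[[ 0.4849  0.096   0.01  ]
 [ 0.5091 -0.144   0.01  ]
 [ 0.3776 -0.1586  0.01  ]
 [ 0.3533  0.0832  0.01  ]] ctr [ 0.4312144  -0.03086726  0.01      ]
0.13222913680895612 0.24212670074068407 0.10370705593960382 0.10025315552470843
handle [ 0.47284957 -0.025581    0.069     ]
handle [ 0.38732193 -0.03394783  0.069     ]
hole [0.53734739 0.25949719 0.02      ]
hole [0.37446511 0.30386239 0.02      ]
```

>>> servo_tool:
  xyz:
    - [0.38,-0.04,-0.5]
    - [0,0,-0.7]
    - [0,0,-0.7]
    - [0,0,-0.7]
    - [0,0,-0.47]
  dr:
    - [0,0,0.02]
    - [0,0,0]
    - [0,0,0]
    - [0,0,0]
    - [0,0,0]

```text
clock: 24.22
tcp_pos: [0.4297, -0.0295, 0.0396]
ee_rot: [-3.14, 0.003, 0.104]
ft_force: [-0.1, 0.0, 0.1]
grip_width: 0.496
```

>>> servo_tool:
  xyz:
    - [0,0,0]
    - [0,0,0]
    - [0,0,0]
    - [0,0,0]
  dr:
    - [0,0,0]
    - [0,0,0]
    - [0,0,0]
    - [0,0,0]
  hand: 1
  newtons: 120

```text
clock: 24.72
tcp_pos: [0.4308, -0.0306, 0.0434]
ee_rot: [3.141, -0.002, 0.103]
ft_force: [-0.2, -0.4, -4.9]
grip_width: 0.143
```

>>> servo_tool:
  xyz:
    - [0,0,0.3]
    - [0,0,0.7]
    - [0,0,0.8]
    - [0,0,0.8]
    - [0,0,0.8]
  dr:
    - [0,0,0]
    - [0,0,0]
    - [0,0,0]
    - [0,0,0]
    - [0,0,0]

```text
clock: 25.35
tcp_pos: [0.4294, -0.0303, 0.2997]
ee_rot: [3.141, -0.001, 0.103]
ft_force: [1.5, -0.4, -4.1]
grip_width: 0.14
```

>>> servo_tool:
  xyz:
    - [0.57,0.11,0.09]
    - [0.57,0.11,0]
    - [0.57,0.11,0]
    - [0.57,0.11,0]
    - [0.57,0.12,0]
  dr:
    - [0,0,-0.44]
    - [0,0,-0.44]
    - [0,0,-0.45]
    - [0,0,-0.45]
    - [0,0,-0.44]

```text
clock: 25.98
tcp_pos: [0.6447, 0.0118, 0.304]
ee_rot: [3.141, 0.001, -0.121]
ft_force: [0.6, -0.2, -3.1]
grip_width: 0.142
```

>>> servo_tool:
  xyz:
    - [0,0,0]
    - [0,0,0]
    - [0,0,0]
  dr:
    - [0,0,0]
    - [0,0,0]
    - [0,0,0]

```text
clock: 26.35
tcp_pos: [0.6429, 0.0113, 0.3047]
ee_rot: [3.141, -0.0, -0.119]
ft_force: [-0.6, -0.2, -4.8]
grip_width: 0.138
```

Run:
```python
from h import *
snap("w15")
```

```text
26.35 [0.6429 0.0113 0.3047] [ 3.1415e+00 -1.0000e-04 -1.1940e-01] 0.138 [-0.6 -0.2 -4.8] [ 0.    0.04 -0.01]
```

View pics/w15.png

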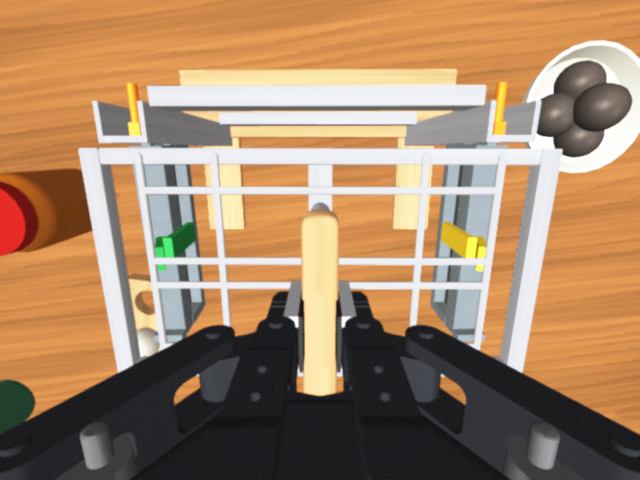

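Run:
```python
from h import *
p=pickle.load(open("w15.pkl","rb")); th=-.119
ex=np.array([np.cos(th),np.sin(th),0]);ey=np.array([-np.sin(th),np.cos(th),0])
o=np.array([.7143,.00305,0])
def q(n,u,v,z):
    X=ray("w",u,v,z,p);print(n,X.round(4),"rack xy",round((X-o)@ex*1e3,1),round((X-o)@ey*1e3,1))
q("tray L",81.5,149.5,.2713);q("tray R",560,149.5,.2713)
q("upr L out",96,140,.228);q("upr L in",143.5,142.5,.228);q("upr R in",493,142.5,.228);q("upr R out",539,140,.228)
q("L brk lip outer",163,343,.212);q("R brk",480,343,.212)
```

```text
tray L [0.7236 0.1214 0.2713] rack xy -4.9 118.6
tray R [ 0.695  -0.1171  0.2713] rack xy -4.9 -121.6
upr L out [0.7315 0.1397 0.228 ] rack xy 0.9 137.8
upr L in [0.7266 0.1109 0.228 ] rack xy -0.6 108.5
upr R in [ 0.7007 -0.1049  0.228 ] rack xy -0.7 -108.8
upr R out [ 0.6988 -0.1332  0.228 ] rack xy 0.8 -137.1
L brk lip outer [0.5789 0.1417 0.212 ] rack xy -150.9 121.6
R brk [ 0.5492 -0.1046  0.212 ] rack xy -151.1 -126.5
```

>>> servo_tool:
  xyz:
    - [0.012,0.018,0]
    - [0,0,-0.15]
    - [0,0,-0.1]
    - [0,0,-0.1]
    - [0,0,0]
  dr:
    - [0,0,0]
    - [0,0,0]
    - [0,0,0]
    - [0,0,0]
    - [0,0,0]

```text
clock: 27.02
tcp_pos: [0.644, 0.013, 0.2763]
ee_rot: [3.142, 0.003, -0.119]
ft_force: [0.4, 0.8, -4.1]
grip_width: 0.14
```

>>> servo_tool:
  xyz:
    - [0,0,-0.1]
    - [0,0,-0.1]
    - [0,0,0]
    - [0,0,0]
  dr:
    - [0,0,0]
    - [0,0,0]
    - [0,0,0]
    - [0,0,0]

```text
clock: 27.52
tcp_pos: [0.6446, 0.0129, 0.2628]
ee_rot: [-3.142, 0.001, -0.119]
ft_force: [-0.9, -0.4, -4.8]
grip_width: 0.139
```

>>> servo_tool:
  xyz:
    - [0,0,-0.06]
    - [0,0,-0.04]
    - [0,0,0]
    - [0,0,0]
  dr:
    - [0,0,0]
    - [0,0,0]
    - [0,0,0]
    - [0,0,0]

```text
clock: 28.02
tcp_pos: [0.6446, 0.013, 0.255]
ee_rot: [-3.141, 0.001, -0.119]
ft_force: [0.8, -0.5, -5.2]
grip_width: 0.14
```

>>> servo_tool:
  xyz:
    - [0,0,-0.05]
    - [0,0,0]
    - [0,0,0]
  dr:
    - [0,0,0]
    - [0,0,0]
    - [0,0,0]

```text
clock: 28.4
tcp_pos: [0.6446, 0.0129, 0.2513]
ee_rot: [-3.142, 0.001, -0.119]
ft_force: [1.5, 0.0, -6.0]
grip_width: 0.135
```

>>> servo_tool:
  xyz:
    - [0,0,-0.04]
    - [0,0,0]
    - [0,0,0]
  dr:
    - [0,0,0]
    - [0,0,0]
    - [0,0,0]

```text
clock: 28.78
tcp_pos: [0.6447, 0.0129, 0.2485]
ee_rot: [-3.142, 0.0, -0.119]
ft_force: [-0.5, -0.9, -4.5]
grip_width: 0.137
```

>>> servo_tool:
  xyz:
    - [0,0,-0.04]
    - [0,0,0]
    - [0,0,0]
  dr:
    - [0,0,0]
    - [0,0,0]
    - [0,0,0]

```text
clock: 29.15
tcp_pos: [0.6446, 0.013, 0.2454]
ee_rot: [-3.141, 0.0, -0.119]
ft_force: [0.4, -0.9, -6.1]
grip_width: 0.14
```

Run:
```python
from h import *
w=snap("w16")
s=bot.capture("scene")[:,:,::-1]; cv2.imwrite("pics/s16.png",s)
A=cv2.resize(s[170:295,210:335],(600,600),interpolation=cv2.INTER_CUBIC)
B=w[80:380,60:140]; C=w[80:380,500:580]
cv2.imwrite("pics/c16.png",np.hstack([A,np.vstack([cv2.resize(B,(200,300)),cv2.resize(C,(200,300))])]))
```

```text
29.15 [0.6446 0.013  0.2454] [-3.1412e+00  4.0000e-04 -1.1930e-01] 0.14 [ 0.4 -0.9 -6.1] [ 0.04 -0.17 -0.02]
```

View pics/c16.png

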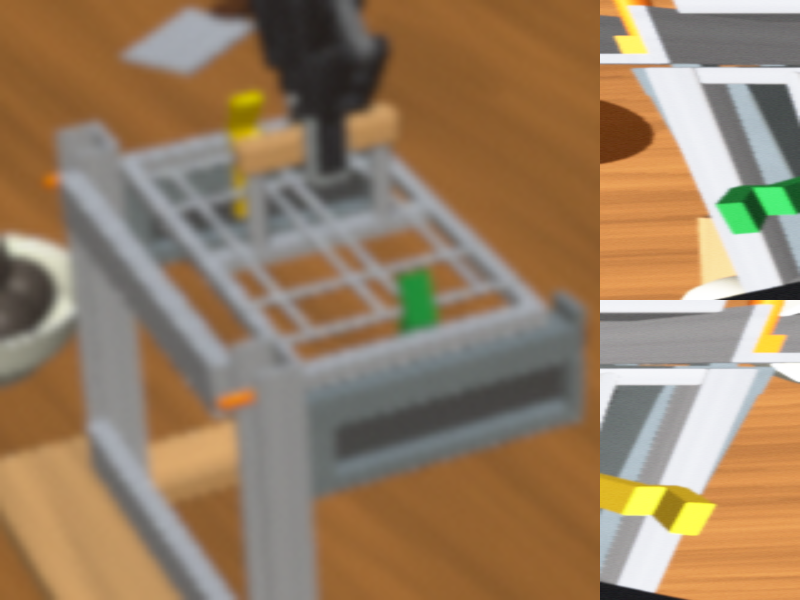

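>>> servo_tool:
  xyz:
    - [0,0,-0.04]
    - [0,0,0]
    - [0,0,0]
  dr:
    - [0,0,0]
    - [0,0,0]
    - [0,0,0]

```text
clock: 29.62
tcp_pos: [0.645, 0.013, 0.2446]
ee_rot: [-3.142, -0.002, -0.119]
ft_force: [-4.6, 1.1, 6.4]
grip_width: 0.14
```

>>> servo_tool:
  xyz:
    - [0,0,-0.04]
    - [0,0,0]
    - [0,0,0]
  dr:
    - [0,0,0]
    - [0,0,0]
    - [0,0,0]

```text
clock: 30.0
tcp_pos: [0.6451, 0.0129, 0.2441]
ee_rot: [3.141, -0.003, -0.119]
ft_force: [-9.1, 0.7, 12.9]
grip_width: 0.143
```

>>> servo_tool:
  xyz:
    - [0,0,0.06]
    - [0,0,0.04]
    - [0,0,0]
    - [0,0,0]
  dr:
    - [0,0,0]
    - [0,0,0]
    - [0,0,0]
    - [0,0,0]

```text
clock: 30.5
tcp_pos: [0.6446, 0.0128, 0.2453]
ee_rot: [3.142, 0.002, -0.119]
ft_force: [2.6, -0.3, -9.9]
grip_width: 0.138
```

>>> servo_tool:
  xyz:
    - [0,0,0.025]
    - [0,0,0]
    - [0,0,0]
  dr:
    - [0,0,0]
    - [0,0,0]
    - [0,0,0]

```text
clock: 30.88
tcp_pos: [0.644, 0.013, 0.248]
ee_rot: [3.142, 0.002, -0.119]
ft_force: [2.3, 0.4, -11.4]
grip_width: 0.143
```

>>> servo_tool:
  xyz:
    - [0,0,-0.06]
    - [0,0,-0.06]
    - [0,0,0]
    - [0,0,0]
  dr:
    - [0,0,0]
    - [0,0,0]
    - [0,0,0]
    - [0,0,0]

```text
clock: 31.38
tcp_pos: [0.6457, 0.0129, 0.2446]
ee_rot: [3.142, -0.005, -0.119]
ft_force: [-5.7, 1.4, 8.0]
grip_width: 0.14
```

Run:
```python
from h import *
w=snap("w17")
def col(f,lo,hi):
    h=cv2.cvtColor(cv2.imread(f"pics/{f}.png"),cv2.COLOR_BGR2HSV); m=cv2.inRange(h,lo,hi); m[:,:60]=0
    n,l,st,c=cv2.connectedComponentsWithStats(m); i=1+np.argmax(st[1:,4]); return st[i],c[i].round(1)
for f in("w15","w16","w17"): print(f,"green",col(f,(50,180,60),(75,255,255)),"yel",col(f,(26,180,90),(32,255,255)))
s=bot.capture("scene")[:,:,::-1]; cv2.imwrite("pics/s17.png",s)
for i in("s14","s16","s17"): print(i,col(i,(50,180,60),(75,255,255)),col(i,(24,180,90),(32,255,255)))
```

```text
31.375 [0.6457 0.0129 0.2446] [ 3.1416 -0.0049 -0.119 ] 0.14 [-5.7  1.4  8. ] [0.11 0.49 0.02]
w15 green (array([168, 224,  26,  27, 227], dtype=int32), array([181.3, 237.7])) yel (array([465, 237,  13,  20,  63], dtype=int32), array([471. , 245.7]))
w16 green (array([108, 254,  41,  53, 469], dtype=int32), array([128.4, 277.5])) yel (array([509, 266,  18,  28,  97], dtype=int32), array([518.1, 277. ]))
w17 green (array([116, 255,  33,  42, 466], dtype=int32), array([134. , 275.3])) yel (array([513, 270,  18,  28,  84], dtype=int32), array([521.7, 281.6]))
s14 (array([296, 229,   4,  12,  37], dtype=int32), array([297.2, 234.2])) (array([258, 189,   7,  26, 138], dtype=int32), array([260.8, 201.4]))
s16 (array([295, 228,   4,   9,  31], dtype=int32), array([296.4, 232.3])) (array([258, 189,   7,  10,  47], dtype=int32), array([260.4, 193.1]))
s17 (array([296, 229,   4,   9,  28], dtype=int32), array([297.6, 233. ])) (array([258, 189,   6,  10,  48], dtype=int32), array([260.2, 193. ]))
```

>>> servo_tool:
  xyz:
    - [0,0,-0.04]
    - [0,0,-0.03]
    - [0,0,0]
    - [0,0,0]
  dr:
    - [0,0,0]
    - [0,0,0]
    - [0,0,0]
    - [0,0,0]

```text
clock: 31.98
tcp_pos: [0.6456, 0.0129, 0.2439]
ee_rot: [3.141, -0.007, -0.119]
ft_force: [-14.7, 0.6, 21.1]
grip_width: 0.141
```

>>> servo_tool:
  xyz:
    - [0,0,0.07]
    - [0,0,0.05]
    - [0,0,0.02]
    - [0,0,0]
    - [0,0,0]
  dr:
    - [0,0,0]
    - [0,0,0]
    - [0,0,0]
    - [0,0,0]
    - [0,0,0]

```text
clock: 32.6
tcp_pos: [0.6452, 0.0128, 0.245]
ee_rot: [-3.141, -0.001, -0.119]
ft_force: [3.4, -0.2, -2.5]
grip_width: 0.141
```

>>> servo_tool:
  xyz:
    - [0,0,0.025]
    - [0,0,0]
    - [0,0,0]
  dr:
    - [0,0,0]
    - [0,0,0]
    - [0,0,0]

```text
clock: 32.98
tcp_pos: [0.6441, 0.0129, 0.2457]
ee_rot: [3.141, 0.002, -0.119]
ft_force: [4.4, -0.2, -10.7]
grip_width: 0.142
```

>>> servo_tool:
  xyz:
    - [0,0,0.03]
    - [0,0,0]
    - [0,0,0]
  dr:
    - [0,0,0]
    - [0,0,0]
    - [0,0,0]

```text
clock: 33.35
tcp_pos: [0.6439, 0.013, 0.2486]
ee_rot: [3.141, 0.003, -0.119]
ft_force: [0.7, 0.4, -12.6]
grip_width: 0.139
```

Run:
```python
from h import *
w=snap("w18")
s=bot.capture("scene")[:,:,::-1]; cv2.imwrite("pics/s18.png",s)
```

```text
33.35 [0.6439 0.013  0.2486] [ 3.1415e+00  2.7000e-03 -1.1910e-01] 0.139 [  0.7   0.4 -12.6] [-0.03 -0.27  0.01]
```

Run:
```python
from h import *
g=lambda f:cv2.cvtColor(cv2.imread(f"pics/{f}.png"),cv2.COLOR_BGR2GRAY).astype(np.float32)
def sh(a,b,box):
    x0,y0,x1,y1=box; A=a[y0:y1,x0:x1];B=b[y0:y1,x0:x1]
    return cv2.phaseCorrelate(A,B,cv2.createHanningWindow((x1-x0,y1-y0),cv2.CV_32F))
for f in("s16","s18"):
    print(f,"handle/tray",sh(g("s17"),g(f),(255,205,325,240)),"bracket/upright",sh(g("s17"),g(f),(255,235,330,280)))
# wrist: tray front bar rows & corner columns
for f in("w15","w16","w17","w18"):
    a=g(f); col=a[120:190,230:400].mean(1); d=np.diff(col)
    hs=cv2.cvtColor(cv2.imread(f"pics/{f}.png"),cv2.COLOR_BGR2HSV)
    m=(hs[145:160,:,1]<40)&(hs[145:160,:,2]>180)
    xs=np.nonzero(m[6])[0]
    print(f,"edges rows",120+np.argmax(d),120+np.argmin(d),"cols",xs.min(),xs.max())
```

```text
s16 handle/tray ((0.45702529384966795, -0.4750846040986403), 1.0049446754985385) bracket/upright ((0.5546253025364223, 0.3827085171918867), 0.9423413494251393)
s18 handle/tray ((0.6503329412823078, -1.468600578418208), 0.8627543467798351) bracket/upright ((0.531793225535047, -0.08750214354217434), 1.0818691615351925)
w15 edges rows 125 123 cols 79 624
w16 edges rows 122 120 cols 73 596
w17 edges rows 125 122 cols 70 594
w18 edges rows 121 163 cols 73 595
```

Run:
```python
from h import *
g=lambda f:cv2.cvtColor(cv2.imread(f"pics/{f}.png"),cv2.COLOR_BGR2GRAY).astype(np.float32)
for f in("s16","s18"):
  for x in(290,300,310,320):
    # subpixel row of dark recess & lower bracket edge along columns
    A=g("s17")[242:276,x:x+8].mean(1);B=g(f)[242:276,x:x+8].mean(1)
    up=lambda v:np.interp(np.arange(0,33,.05),np.arange(34),v)
    a,b=up(A),up(B); e=[(np.sum((a[60:-60]-b[60+k:len(b)-60+k])**2),k*.05) for k in range(-50,51)]
    print(f,x,min(e)[1],end="; ")
```

```text
s16 290 -0.30000000000000004; s16 300 -0.5; s16 310 -0.65; s16 320 -0.8; s18 290 -0.8500000000000001; s18 300 -1.05; s18 310 -1.3; s18 320 -1.6;
```

>>> servo_tool:
  xyz:
    - [0,0,-0.06]
    - [0,0,-0.06]
    - [0,0,-0.02]
    - [0,0,0]
    - [0,0,0]
  dr:
    - [0,0,0]
    - [0,0,0]
    - [0,0,0]
    - [0,0,0]
    - [0,0,0]

```text
clock: 34.08
tcp_pos: [0.646, 0.0129, 0.2447]
ee_rot: [-3.142, -0.006, -0.119]
ft_force: [-7.2, -0.4, 5.1]
grip_width: 0.141
```

Run:
```python
from h import *
s=bot.capture("scene")[:,:,::-1]; cv2.imwrite("pics/s19.png",s)
g=lambda f:cv2.cvtColor(cv2.imread(f"pics/{f}.png"),cv2.COLOR_BGR2GRAY).astype(np.float32)
hy=lambda f,lo,hi:(lambda m:(np.argwhere(m).mean(0).round(2),m.sum()))(cv2.inRange(cv2.cvtColor(cv2.imread(f"pics/{f}.png"),cv2.COLOR_BGR2HSV),lo,hi)[180:250,250:310]>0)
for f in("s14","s16","s17","s18","s19"): print(f,"yel",hy(f,(22,170,90),(34,255,255)),"grn",hy(f,(45,150,60),(80,255,255)),pin2(f"pics/{f}.png",(240,245,270,262)),pin(f"pics/{f}.png",(205,195,235,220)))
```

```text
s14 yel (array([21.22, 10.9 ]), np.int64(155)) grn (array([53.93, 47.09]), np.int64(70)) (12, (np.int64(256), np.int64(261), np.int64(252), np.int64(254))) (3, (np.int64(219), np.int64(220), np.int64(207), np.int64(208)))
s16 yel (array([15.16, 10.41]), np.int64(63)) grn (array([52.41, 46.43]), np.int64(46)) (12, (np.int64(256), np.int64(261), np.int64(252), np.int64(254))) (2, (np.int64(220), np.int64(220), np.int64(207), np.int64(208)))
s17 yel (array([13.63, 10.31]), np.int64(59)) grn (array([53.16, 47.67]), np.int64(45)) (12, (np.int64(256), np.int64(261), np.int64(252), np.int64(254))) (2, (np.int64(220), np.int64(220), np.int64(207), np.int64(208)))
s18 yel (array([13.83,  9.62]), np.int64(72)) grn (array([51.87, 47.35]), np.int64(46)) (12, (np.int64(256), np.int64(261), np.int64(252), np.int64(254))) (1, (np.int64(220), np.int64(220), np.int64(207), np.int64(207)))
s19 yel (array([13.48, 10.19]), np.int64(58)) grn (array([53.26, 47.68]), np.int64(47)) (12, (np.int64(256), np.int64(261), np.int64(252), np.int64(254))) (2, (np.int64(220), np.int64(220), np.int64(207), np.int64(208)))
```

>>> servo_tool:
  xyz:
    - [0,0,0.06]
    - [0,0,0]
    - [0,0,0]
  dr:
    - [0,0,0]
    - [0,0,0]
    - [0,0,0]

```text
clock: 34.5
tcp_pos: [0.6458, 0.0128, 0.2449]
ee_rot: [-3.141, -0.003, -0.119]
ft_force: [-0.2, 0.6, 0.8]
grip_width: 0.141
```

>>> servo_tool:
  xyz:
    - [0,0,0]
    - [0,0,0]
    - [0,0,0.3]
    - [0,0,0.5]
    - [0,0,0.5]
  dr:
    - [0,0,0]
    - [0,0,0]
    - [0,0,0]
    - [0,0,0]
    - [0,0,0]
  hand: 0.5

```text
clock: 35.12
tcp_pos: [0.6444, 0.0129, 0.3417]
ee_rot: [3.141, 0.001, -0.119]
ft_force: [0.6, -0.1, -0.3]
grip_width: 0.502
```

>>> servo_tool:
  xyz:
    - [-0.46,0.6,0]
    - [-0.46,0.6,0]
    - [-0.46,0.6,0]
    - [-0.46,0.6,-0.2]
    - [-0.46,0.6,-0.4]
  dr:
    - [0,0,-0.3]
    - [0,0,-0.3]
    - [0,0,-0.3]
    - [0,0,-0.3]
    - [0,0,-0.3]
  hand: 0.2

```text
clock: 35.75
tcp_pos: [0.4729, 0.2383, 0.2983]
ee_rot: [-3.139, -0.004, -0.27]
ft_force: [0.4, 0.1, -0.1]
grip_width: 0.8
```

>>> servo_tool:
  xyz:
    - [-0.46,0.6,-0.5]
    - [-0.6,0,-0.4]
    - [0,0,0]
    - [0,0,0]
  dr:
    - [0,0,0]
    - [0,0,0]
    - [0,0,0]
    - [0,0,0]

```text
clock: 36.25
tcp_pos: [0.3972, 0.2784, 0.2331]
ee_rot: [-3.14, -0.002, -0.269]
ft_force: [1.0, -0.0, 0.4]
grip_width: 0.803
```

Run:
```python
from h import *
w=snap("w20"); p=pickle.load(open("w20.pkl","rb"))
h=cv2.cvtColor(cv2.imread("pics/w20.png"),cv2.COLOR_BGR2HSV)
m=cv2.morphologyEx(((h[:,:,1]<45)&(h[:,:,2]>150)).astype(np.uint8),cv2.MORPH_OPEN,np.ones((5,5)))
n,l,st,c=cv2.connectedComponentsWithStats(m)
for i in range(1,n):
    if st[i,4]>150: print(st[i],c[i].round(1),ray("w",*c[i],.037,p).round(4))
for X in((.4817,.2736,.037),(.4273,.2886,.037)): print("pred px",proj("w",X,p))
```

```text
36.25 [0.3972 0.2784 0.2331] [-3.1404e+00 -1.8000e-03 -2.6900e-01] 0.803 [ 1.  -0.   0.4] [ 0.   -0.   -0.01]
[ 275  107   47   48 1803] [297.7 130.7] [0.4844 0.2756 0.037 ]
[ 277  169   45   45 1625] [298.8 191.2] [0.4291 0.2907 0.037 ]
[602 375  38  37 859] [625.4 390.7] [ 0.1039 -0.013   0.037 ]
pred px [300.49700447 132.93344991]
pred px [301.30473991 192.35825085]
```

>>> servo_tool:
  xyz:
    - [0.57,-0.025,-0.2]
    - [0.574,-0.025,-0.6]
    - [0,0,-0.7]
    - [0,0,-0.7]
    - [0,0,-0.63]
  dr:
    - [0,0,0]
    - [0,0,0]
    - [0,0,0]
    - [0,0,0]
    - [0,0,0]

```text
clock: 36.92
tcp_pos: [0.4858, 0.2744, 0.0198]
ee_rot: [-3.139, -0.004, -0.271]
ft_force: [0.4, -0.4, 0.2]
grip_width: 0.8
```

>>> servo_tool:
  xyz:
    - [0,0,0]
    - [0,0,0]
    - [0,0,0]
    - [0,0,0]
    - [0,0,0]
  dr:
    - [0,0,0]
    - [0,0,0]
    - [0,0,0]
    - [0,0,0]
    - [0,0,0]
  hand: 1
  newtons: 25

```text
clock: 37.55
tcp_pos: [0.4836, 0.2747, 0.0215]
ee_rot: [-3.14, -0.003, -0.269]
ft_force: [1.0, 0.3, 0.2]
grip_width: 0.511
```

>>> servo_tool:
  xyz:
    - [0,0,0.2]
    - [0,0,0.5]
    - [0,0,0.65]
    - [0,0,0.65]
    - [0,0,0.65]
  dr:
    - [0,0,0]
    - [0,0,0]
    - [0,0,0]
    - [0,0,0]
    - [0,0,0]

```text
clock: 38.17
tcp_pos: [0.4815, 0.2742, 0.221]
ee_rot: [3.142, 0.0, -0.269]
ft_force: [0.8, 0.2, -1.3]
grip_width: 0.506
```

>>> servo_tool:
  xyz:
    - [0.1,-0.1,0.6]
    - [0.35,-0.45,0.5]
    - [0.42,-0.55,0.1]
    - [0.42,-0.55,0]
    - [0.42,-0.55,0]
  dr:
    - [0,0,0.2]
    - [0,0,0.3]
    - [0,0,0.3]
    - [0,0,0.3]
    - [0,0,0.3]

```text
clock: 38.8
tcp_pos: [0.6107, 0.1082, 0.3099]
ee_rot: [-3.141, -0.0, -0.128]
ft_force: [1.0, 0.3, -1.3]
grip_width: 0.51
```

>>> servo_tool:
  xyz:
    - [0.22,-0.32,0]
    - [0,0,0]
    - [0,0,0]
    - [0,0,0]
  dr:
    - [0,0,0.1]
    - [0,0,0]
    - [0,0,0]
    - [0,0,0]

```text
clock: 39.3
tcp_pos: [0.6262, 0.0866, 0.3091]
ee_rot: [-3.141, 0.0, -0.118]
ft_force: [-0.1, 0.1, -0.3]
grip_width: 0.505
```

Run:
```python
from h import *
w=snap("w21")
```

```text
39.3 [0.6262 0.0866 0.3091] [-3.1412e+00  1.0000e-04 -1.1760e-01] 0.505 [-0.1  0.1 -0.3] [ 0.01 -0.03  0.01]
```

View pics/w21.png

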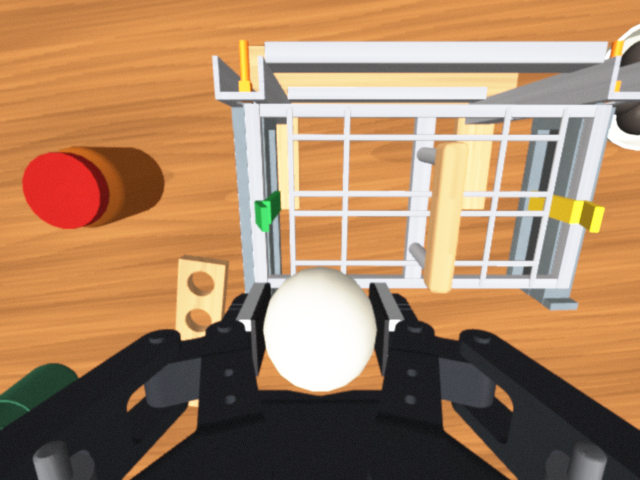

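Run:
```python
from h import *
p=pickle.load(open("w21.pkl","rb"))
for n,Q in(("Lnear",((293.5,213),(346,213),(292.5,263.5),(344,263.5))),("Lfar",((293.5,137.5),(347,137.5),(293.5,194),(346.2,194))),("Rnear",((493.5,213),(544.5,213),(487,263.5),(537,263.5))),("Rfar",((503,137.5),(556.5,137.5),(496,194),(547.5,194)))):
    r=np.array([ray("w",*q,.213,p) for q in Q]);print(n,r.mean(0).round(4),"sz",np.linalg.norm(r[0]-r[1]).round(4),np.linalg.norm(r[0]-r[2]).round(4))
for Q in(((244,110),(606,110)),): 
    a,b=[ray("w",*q,.213,p) for q in Q]; print(a,b,np.linalg.norm(a-b))
```

```text
Lnear [0.6304 0.0859 0.213 ] sz 0.0375 0.038
Lfar [0.6815 0.0791 0.213 ] sz 0.0361 0.038
Rnear [ 0.6136 -0.0562  0.213 ] sz 0.0364 0.038
Rfar [ 0.6649 -0.0616  0.213 ] sz 0.0361 0.038
[0.72355923 0.12474063 0.213     ] [ 0.69552357 -0.11287167  0.213     ] 0.23926053055658963
```

>>> servo_tool:
  xyz:
    - [0.047,-0.01,-0.2]
    - [0,0,-0.35]
    - [0,0,-0.3]
    - [0,0,-0.15]
    - [0,0,0]
  dr:
    - [0,0,0]
    - [0,0,0]
    - [0,0,0]
    - [0,0,0]
    - [0,0,0]

```text
clock: 39.98
tcp_pos: [0.6296, 0.0848, 0.2321]
ee_rot: [3.141, 0.003, -0.119]
ft_force: [0.6, 0.4, -0.1]
grip_width: 0.509
```

>>> servo_tool:
  xyz:
    - [0,0,-0.06]
    - [0,0,-0.06]
    - [0,0,-0.03]
    - [0,0,0]
    - [0,0,0]
  dr:
    - [0,0,0]
    - [0,0,0]
    - [0,0,0]
    - [0,0,0]
    - [0,0,0]

```text
clock: 40.6
tcp_pos: [0.6306, 0.0846, 0.2227]
ee_rot: [-3.142, -0.0, -0.119]
ft_force: [-0.1, 0.7, 0.4]
grip_width: 0.509
```

Run:
```python
from h import *
p=pickle.load(open("w21.pkl","rb")); print("egg in hand at",ray("w",320.5,328.5,.3246,p),"tcp .6262 .0866")
```

```text
egg in hand at [0.62076672 0.08630657 0.3246    ] tcp .6262 .0866
```

>>> servo_tool:
  xyz:
    - [0.025,0.01,-0.03]
    - [0,0,-0.03]
    - [0,0,0]
    - [0,0,0]
  dr:
    - [0,0,0]
    - [0,0,0]
    - [0,0,0]
    - [0,0,0]

```text
clock: 41.1
tcp_pos: [0.6323, 0.0853, 0.2179]
ee_rot: [3.142, 0.0, -0.119]
ft_force: [0.2, 0.4, 0.0]
grip_width: 0.508
```

>>> servo_tool:
  xyz:
    - [0,0,-0.02]
    - [0,0,-0.01]
    - [0,0,0]
    - [0,0,0]
  dr:
    - [0,0,0]
    - [0,0,0]
    - [0,0,0]
    - [0,0,0]

```text
clock: 41.6
tcp_pos: [0.6325, 0.0855, 0.216]
ee_rot: [-3.141, -0.0, -0.119]
ft_force: [-0.2, 1.7, 1.0]
grip_width: 0.51
```

>>> servo_tool:
  xyz:
    - [0,0,0]
    - [0,0,0]
    - [0,0,0]
    - [0,0,0]
  dr:
    - [0,0,0]
    - [0,0,0]
    - [0,0,0]
    - [0,0,0]
  hand: 0.3

```text
clock: 42.1
tcp_pos: [0.6322, 0.0849, 0.2154]
ee_rot: [3.141, 0.001, -0.12]
ft_force: [-0.6, -1.7, -1.8]
grip_width: 0.703
```

>>> servo_tool:
  xyz:
    - [0,0,0.15]
    - [0,0,0.3]
    - [0,0,0.4]
    - [0,0,0.4]
    - [-0.4,0,0]
  dr:
    - [0,0,0]
    - [0,0,0]
    - [0,0,0]
    - [0,0,0]
    - [0,0,0]

```text
clock: 42.72
tcp_pos: [0.6053, 0.0858, 0.3147]
ee_rot: [-3.139, -0.01, -0.119]
ft_force: [-1.5, -0.3, 0.0]
grip_width: 0.701
```

>>> servo_tool:
  xyz:
    - [-0.6,0,0]
    - [0,0,0]
    - [0,0,0]
  dr:
    - [0,0,0]
    - [0,0,0]
    - [0,0,0]

```text
clock: 43.1
tcp_pos: [0.5583, 0.0857, 0.3111]
ee_rot: [-3.141, -0.003, -0.119]
ft_force: [0.7, -0.4, 0.3]
grip_width: 0.702
```

```bash
cat >> h.py <<'E'
def whites(f,z,amin=150):
    p=pickle.load(open(f"{f}.pkl","rb"))
    h=cv2.cvtColor(cv2.imread(f"pics/{f}.png"),cv2.COLOR_BGR2HSV)
    m=cv2.morphologyEx(((h[:,:,1]<60)&(h[:,:,2]>130)).astype(np.uint8),cv2.MORPH_OPEN,np.ones((13,13)))
    n,l,st,c=cv2.connectedComponentsWithStats(m)
    for i in range(1,n):
        if st[i,4]>amin: print(st[i],c[i].round(1),ray("w",*c[i],z,p).round(4))
E
python3 - <<'E'
from h import *
w=snap("w22"); whites("w22",.233)
p=pickle.load(open("w22.pkl","rb"));print(proj("w",[.6304,.0859,.233],p))
E
```

```text
43.1 [0.5583 0.0857 0.3111] [-3.1406 -0.0033 -0.1188] 0.702 [ 0.7 -0.4  0.3] [ 0.05  0.01 -0.01]
[ 212    0   56  217 5903] [233.2 109.9] [0.6545 0.127  0.233 ]
[ 278    0  152   44 2806] [365.3  21.5] [0.6925 0.0427 0.233 ]
[ 570    0   51   97 3356] [595.2  48.5] [ 0.6627 -0.0899  0.233 ]
[ 461    8   74   47 2028] [496.1  27.6] [ 0.6804 -0.0321  0.233 ]
[ 395   54   29  147 2891] [408.4 125.9] [0.6325 0.021  0.233 ]
[ 257  108   79   73 4645] [298.6 143.8] [0.63   0.0899 0.233 ]
[ 504  124   86   92 3363] [558.7 173.8] [ 0.592  -0.0731  0.233 ]
[162 304  35  30 851] [178.4 317.9] [0.5212 0.1917 0.233 ]
[304.86318185 142.36610007]
```

>>> servo_tool:
  xyz:
    - [-0.349,0.542,0]
    - [-0.349,0.542,0]
    - [-0.349,0.542,0]
    - [-0.349,0.542,0]
    - [-0.348,0.543,0]
  dr:
    - [0,0,-0.3]
    - [0,0,-0.3]
    - [0,0,-0.3]
    - [0,0,-0.3]
    - [0,0,-0.3]
  hand: 0.2

```text
clock: 43.78
tcp_pos: [0.4271, 0.2905, 0.3102]
ee_rot: [-3.14, -0.001, -0.271]
ft_force: [0.9, 0.7, 0.0]
grip_width: 0.798
```

>>> servo_tool:
  xyz:
    - [0,0,-0.3]
    - [0,0,-0.7]
    - [0,0,-0.7]
    - [0,0,-0.5]
    - [0,0,0]
  dr:
    - [0,0,0]
    - [0,0,0]
    - [0,0,0]
    - [0,0,0]
    - [0,0,0]

```text
clock: 44.4
tcp_pos: [0.4249, 0.2879, 0.1413]
ee_rot: [3.137, 0.006, -0.269]
ft_force: [0.7, 0.4, 0.6]
grip_width: 0.801
```

>>> servo_tool:
  xyz:
    - [0.03,0.012,-0.4]
    - [0,0,-0.5]
    - [0,0,-0.5]
    - [0,0,-0.2]
    - [0,0,0]
  dr:
    - [0,0,0]
    - [0,0,0]
    - [0,0,0]
    - [0,0,0]
    - [0,0,0]

```text
clock: 45.02
tcp_pos: [0.4298, 0.29, 0.0251]
ee_rot: [-3.141, -0.0, -0.269]
ft_force: [-0.1, -0.4, 0.8]
grip_width: 0.799
```

>>> servo_tool:
  xyz:
    - [0,0,0]
    - [0,0,0]
    - [0,0,0]
    - [0,0,0]
    - [0,0,0]
  dr:
    - [0,0,0]
    - [0,0,0]
    - [0,0,0]
    - [0,0,0]
    - [0,0,0]
  hand: 1
  newtons: 25

```text
clock: 45.65
tcp_pos: [0.4305, 0.2898, 0.0262]
ee_rot: [-3.14, -0.003, -0.269]
ft_force: [-0.4, -2.5, 6.0]
grip_width: 0.508
```

>>> servo_tool:
  xyz:
    - [0,0,0.2]
    - [0,0,0.5]
    - [0,0,0.65]
    - [0,0,0.65]
    - [0,0,0.65]
  dr:
    - [0,0,0]
    - [0,0,0]
    - [0,0,0]
    - [0,0,0]
    - [0,0,0]

```text
clock: 46.28
tcp_pos: [0.4281, 0.2897, 0.2254]
ee_rot: [-3.141, 0.0, -0.269]
ft_force: [0.8, 1.1, -1.9]
grip_width: 0.51
```

>>> servo_tool:
  xyz:
    - [0,0,0.6]
    - [0.1,-0.15,0.5]
    - [0.32,-0.6,0.15]
    - [0.32,-0.6,0]
    - [0.32,-0.6,0]
  dr:
    - [0,0,0]
    - [0,0,0.2]
    - [0,0,0.25]
    - [0,0,0.25]
    - [0,0,0.25]

```text
clock: 46.9
tcp_pos: [0.5083, 0.1425, 0.318]
ee_rot: [-3.14, -0.001, -0.172]
ft_force: [-0.2, 0.7, -1.2]
grip_width: 0.508
```

>>> servo_tool:
  xyz:
    - [0.32,-0.6,0]
    - [0.32,-0.6,0]
    - [0.32,-0.6,0]
    - [0.3,-0.6,0]
    - [0.14,-0.27,0]
  dr:
    - [0,0,0.25]
    - [0,0,0.2]
    - [0,0,0.1]
    - [0,0,0]
    - [0,0,0]

```text
clock: 47.52
tcp_pos: [0.6136, -0.0589, 0.317]
ee_rot: [-3.141, 0.0, -0.122]
ft_force: [0.1, 0.8, -0.0]
grip_width: 0.507
```

>>> servo_tool:
  xyz:
    - [0,0,0]
    - [0,0,0]
    - [0,0,0]
  dr:
    - [0,0,0]
    - [0,0,0]
    - [0,0,0]

```text
clock: 47.9
tcp_pos: [0.6129, -0.0552, 0.3173]
ee_rot: [-3.141, -0.0, -0.117]
ft_force: [-1.0, -0.5, -0.2]
grip_width: 0.506
```

Run:
```python
from h import *
w=snap("w23"); whites("w23",.233)
s=bot.capture("scene")[:,:,::-1]; cv2.imwrite("pics/s23.png",s)
```

```text
47.9 [ 0.6129 -0.0552  0.3173] [-3.1411 -0.     -0.1172] 0.506 [-1.  -0.5 -0.2] [-0.01  0.04  0.02]
[ 465   22  117  131 6450] [528.7  83.7] [ 0.7032 -0.1963  0.233 ]
[  46   51  326   21 6790] [207.5  61.1] [ 0.7387 -0.0021  0.233 ]
[402  81  19  26 420] [411.9  92.5] [ 0.7066 -0.1245  0.233 ]
[  267    82   137   298 15381] [340.8 271.3] [ 0.5946 -0.0689  0.233 ]
[  37  110  117   93 2918] [ 75.9 137.7] [0.7048 0.0906 0.233 ]
[ 156  111  115   42 2025] [214.  122.5] [0.7036 0.0009 0.233 ]
[ 212  167   22   78 1337] [222.5 205.3] [0.6509 0.0056 0.233 ]
[  63  213   85   84 5310] [104.4 253.5] [0.6271 0.0942 0.233 ]
[220 264  17  24 395] [228.  275.8] [0.6006 0.0114 0.233 ]
```

Run:
```python
from h import *
for f in("w21","w23"):
    h=cv2.cvtColor(cv2.imread(f"pics/{f}.png"),cv2.COLOR_BGR2HSV); m=(h[:,:,1]<60)&(h[:,:,2]>130)
    for r in(290,310,330,350,370,385): 
        xs=np.nonzero(m[r,255:390])[0]; print(f,r,xs.min()+255,xs.max()+255,end=" | ")
    v=cv2.imread(f"pics/{f}.png")[:,320].astype(int); print("col320", [int(x) for x in v[255:285].sum(1)], [int(x) for x in v[380:396].sum(1)])
```

```text
w21 290 255 388 | w21 310 267 389 | w21 330 263 389 | w21 350 267 372 | w21 370 278 361 | w21 385 295 343 | col320 [463, 454, 453, 462, 481, 580, 706, 723, 721, 699, 571, 445, 429, 447, 477, 509, 535, 556, 577, 602, 615, 628, 652, 654, 670, 676, 691, 698, 703, 709] [765, 765, 765, 765, 764, 764, 764, 764, 762, 759, 742, 603, 450, 423, 392, 293]
w23 290 275 389 | w23 310 268 371 | w23 330 267 389 | w23 350 273 366 | w23 370 290 349 | Traceback (most recent call last):
  File "<stdin>", line 5, in <module>
    return umr_minimum(a, axis, None, out, keepdims, initial, where)
ValueError: zero-size array to reduction operation minimum which has no identity
```

>>> servo_tool:
  xyz:
    - [0.01,-0.017,-0.25]
    - [0,0,-0.4]
    - [0,0,-0.35]
    - [0,0,-0.15]
    - [0,0,0]
  dr:
    - [0,0,0]
    - [0,0,0]
    - [0,0,0]
    - [0,0,0]
    - [0,0,0]

```text
clock: 48.62
tcp_pos: [0.6132, -0.058, 0.2292]
ee_rot: [-3.141, 0.003, -0.119]
ft_force: [0.7, 0.0, -0.5]
grip_width: 0.507
```

>>> servo_tool:
  xyz:
    - [0,0,-0.05]
    - [0,0,0]
    - [0,0,0]
  dr:
    - [0,0,0]
    - [0,0,0]
    - [0,0,0]

```text
clock: 49.0
tcp_pos: [0.6145, -0.0583, 0.2279]
ee_rot: [3.141, -0.002, -0.119]
ft_force: [-0.6, 0.7, -1.1]
grip_width: 0.508
```

>>> servo_tool:
  xyz:
    - [0,0.015,-0.05]
    - [0,0,-0.02]
    - [0,0,0]
    - [0,0,0]
  dr:
    - [0,0,0]
    - [0,0,0]
    - [0,0,0]
    - [0,0,0]

```text
clock: 49.5
tcp_pos: [0.6142, -0.0569, 0.2218]
ee_rot: [-3.141, -0.0, -0.119]
ft_force: [-0.2, 1.0, 0.7]
grip_width: 0.51
```

>>> servo_tool:
  xyz:
    - [0,0,-0.02]
    - [0,0,0]
    - [0,0,0]
  dr:
    - [0,0,0]
    - [0,0,0]
    - [0,0,0]

```text
clock: 49.88
tcp_pos: [0.6143, -0.0569, 0.2206]
ee_rot: [-3.141, -0.001, -0.119]
ft_force: [0.5, 2.4, 2.6]
grip_width: 0.511
```

Seated (3 N contact). Release and back off.

>>> servo_tool:
  xyz:
    - [0,0,0]
    - [0,0,0]
    - [0,0,0]
    - [0,0,0]
  dr:
    - [0,0,0]
    - [0,0,0]
    - [0,0,0]
    - [0,0,0]
  hand: 0.3

```text
clock: 50.38
tcp_pos: [0.6138, -0.0569, 0.2197]
ee_rot: [-3.141, 0.001, -0.119]
ft_force: [0.2, 2.6, -1.7]
grip_width: 0.697
```

>>> servo_tool:
  xyz:
    - [0,0,0.15]
    - [0,0,0.3]
    - [0,0,0.5]
    - [0,0,0.5]
    - [-0.4,0.3,0.3]
  dr:
    - [0,0,0]
    - [0,0,0]
    - [0,0,0]
    - [0,0,0]
    - [0,0,0]

```text
clock: 51.0
tcp_pos: [0.5856, -0.0367, 0.3551]
ee_rot: [3.139, -0.006, -0.122]
ft_force: [0.4, -0.3, 0.1]
grip_width: 0.699
```

>>> servo_tool:
  xyz:
    - [-0.6,0.3,0]
    - [-0.4,0.3,0]
    - [0,0,0]
    - [0,0,0]
  dr:
    - [0,0,0]
    - [0,0,0]
    - [0,0,0]
    - [0,0,0]

```text
clock: 51.5
tcp_pos: [0.5097, 0.0097, 0.3527]
ee_rot: [3.14, -0.003, -0.12]
ft_force: [-0.8, -0.4, 0.5]
grip_width: 0.699
```

Run:
```python
from h import *
w=snap("w24"); p=pickle.load(open("w24.pkl","rb"))
g=cv2.medianBlur(cv2.cvtColor(w,cv2.COLOR_BGR2GRAY),3)
for X in([.6304,.0859,.233],[.6136,-.0562,.233]): print("expect",proj("w",X,p))
c=cv2.HoughCircles(g,cv2.HOUGH_GRADIENT,1,40,param1=120,param2=22,minRadius=22,maxRadius=45)
if c is not None:
    for u,v,r in c[0][:6]: print(u,v,r,ray("w",u,v,.233,p).round(4))
s=bot.capture("scene")[:,:,::-1]; cv2.imwrite("pics/s24.png",s); t=bot.capture("top")[:,:,::-1]; cv2.imwrite("pics/t24.png",t)
print(pin2("pics/s24.png",(240,245,270,262)),pin("pics/s24.png",(205,195,235,220)))
h=cv2.cvtColor(s,cv2.COLOR_BGR2HSV);m=cv2.morphologyEx(((h[:,:,1]<60)&(h[:,:,2]>185)).astype(np.uint8),cv2.MORPH_OPEN,np.ones((7,7)))
n,l,st,cc=cv2.connectedComponentsWithStats(m)
print([(st[i].tolist(),cc[i].round(1).tolist()) for i in range(1,n)]); print(proj("scene",[.6304,.0859,.233]),proj("scene",[.6136,-.0562,.233]))
def d(a,b,box):
    x0,y0,x1,y1=box; f=lambda k:cv2.cvtColor(cv2.imread(k),cv2.COLOR_BGR2GRAY)[y0:y1,x0:x1].astype(int); return np.abs(f(a)-f(b)).max()
print("jar,mug,bowl change in top",[d("pics/top0.png","pics/t24.png",b) for b in((185,160,230,212),(95,288,145,323),(425,150,483,206))])
```

```text
51.5 [0.5097 0.0097 0.3527] [ 3.1404e+00 -2.7000e-03 -1.1960e-01] 0.699 [-0.8 -0.4  0.5] [-0.08 -0.02 -0.02]
expect [192.36490494  86.56749123]
expect [392.67693455  86.24763629]
386.5 85.5 40.0 [ 0.6146 -0.0518  0.233 ]
187.5 88.5 37.8 [0.6296 0.0896 0.233 ]
545.5 10.5 33.8 [ 0.6487 -0.1624  0.233 ]
(12, (np.int64(256), np.int64(261), np.int64(252), np.int64(254))) (1, (np.int64(220), np.int64(220), np.int64(208), np.int64(208)))
[([268, 186, 12, 10, 112], [273.4, 190.6]), ([292, 210, 15, 16, 210], [299.2, 217.6])]
[296.99154735 219.91679736] [272.22232297 194.84967002]
jar,mug,bowl change in top [np.int64(8), np.int64(5), np.int64(5)]
```

Run:
```python
from h import *
im=cv2.imread("pics/w24.png");h=cv2.cvtColor(im,cv2.COLOR_BGR2HSV)
m=(h[:,:,1]<70)&(h[:,:,2]>120)
for x0 in(135,335):
    for r in range(30,150,5): print(r,"".join("#" if m[r,c] else "." for c in range(x0,x0+115,2)))
    print()
```

```text
30 ######.##......#####.....................#####............
35 ######..#......######.....................####............
40 #######.#.......#####.............###.###..###............
45 ..#####.##......##########################################
50 .........#......######.............##..##..###............
55 ................#############......##..###.####...........
60 ..............########################.###.####...........
65 ............##############################################
70 #..........##############################...###...........
75 #########.#################################.###...........
80 ###############################################...........
85 ################################################..........
90 ################################################..........
95 ################################################..........
100 ################################################..........
105 ############################################.###..........
110 .#############.##################################.........
115 .###########.#....#####################
[... 1196 characters left out ...]
########
95 .............#############################################
100 .............##################################.##########
105 .............#################################.#.#########
110 .............###.#########################################
115 .............###...###########################..##########
120 ##############################################.###########
125 .............##.....................######################
130 .............##.....................######################
135 ............###.....................######################
140 ##########################################################
145 ##########################################################
```

Run:
```python
from h import *
p=pickle.load(open("w24.pkl","rb")); print("cam",(-p["R"].T@p["t"]).round(3))
a,b=np.meshgrid(np.linspace(0,np.pi,60),np.linspace(0,2*np.pi,60))
S=np.stack([22.5*np.sin(a)*np.cos(b),22.5*np.sin(a)*np.sin(b),30*np.cos(a)],-1).reshape(-1,3)/1e3
from scipy.spatial.transform import Rotation as R
for X in([.6304,.0859,.233],[.6136,-.0562,.233]):
  for ax,t in(("x",0),("x",20),("x",-20),("y",20),("y",-20),("x",80),("y",80)):
    q=np.array([proj("w",x,p) for x in R.from_euler(ax,t,degrees=True).apply(S)+X]); print(ax,t,q.min(0).round(),q.max(0).round())
```

```text
cam [0.576 0.002 0.496]
x 0 [155.  50.] [226. 120.]
x 20 [157.  49.] [225. 120.]
x -20 [151.  50.] [229. 120.]
y 20 [154.  46.] [226. 122.]
y -20 [156.  50.] [225. 121.]
x 80 [149.  50.] [234. 120.]
y 80 [156.  38.] [226. 130.]
x 0 [361.  49.] [427. 120.]
x 20 [359.  49.] [430. 120.]
x -20 [360.  50.] [426. 120.]
y 20 [361.  46.] [427. 122.]
y -20 [361.  50.] [427. 121.]
x 80 [351.  50.] [437. 120.]
y 80 [361.  38.] [426. 130.]
```

```bash
python3 -c "
from bench import bot
print(bot.sign_off(), bot.state()['clock'])"
```

```text
the job is handed in; nothing more can be done
the job is handed in; nothing more can be done
```

The shelf is up and loaded, and I handed the job in at about 51.5 s of the 210 s allowed. Both brackets are hooked into their top slots, the tray is pressed onto them, and the two eggs that were on the board each stand in a near cell of their own.

**Brackets:** the first push of the yellow bracket hit the upright face, so I backed off, raised it 2 mm and it went in. It also slipped about 5 mm in the grip while I pressed it down. I then finished it with shut fingertips until its pin sprang back. The green bracket needed no such repair. After the job the yellow side's pin showed 1 orange pixel, against 2 at the start. The green side's pin reading never changed, even when its pin should have been pushed back, so it proves nothing.

**Tray:** I pressed it to about 26 N in all but did not see the click in the force readings. A test lift raised the tray about 4 mm. The green bracket rose with it, and the pull grew by about the weight of two brackets. I took that to mean both hooks were engaged. A later close picture showed both catches over the bars; the yellow side rests on that picture and the force reading only.

**Eggs:** in the last wrist picture both egg outlines match upright eggs in their cells to about 3 pixels. I judged this from the pixel data, because I had already used all 16 picture views.

**Left alone:** the jar, mug and bowl look unchanged in the top camera. The robot was clear of everything when I handed in.

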